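# Load the drying trolley and wind it home

### The arm

A 6-joint arm with a two-finger parallel gripper is mounted at the origin on the work surface. World frame = base frame: x ahead of the robot, y to its left, z up, the work surface at z = 0. Lengths are in m, angles in rad, forces in N, time in s.
With the tool pointing down it reaches from about 0.35 to 0.925 m from the base axis. Payload 6.4 kg.
Tool frame: the origin (TCP) lies at the very end of the fingers, on their centre line; the grasp point (between the pads) lies 19 mm behind it; z points along the fingers, y is the line along which they close (so a half turn about z gives the same grasp; the last joint's range is limited). The gripper opens to 94 mm and grips with 3 to 60 N. Pads are 16 mm wide; open, the fingers measure 119 mm over their backs; the gripper's body (75 mm by 177 mm) begins 78 mm behind the grasp point.
Start: joints at [-1.455, 0.245, 1.558, -0, 1.339, -0.174], TCP at [0.186, -0.623, 0.181] pointing down, gripper open.
Joint ranges: [-3.13, 3.13], [-1.02, 2.26], [0.13, 2.54], [-0.95, 4.09], [0.21, 2.88], [-2.74, 2.74]. Speed limits (rad/s): [2.57, 2.57, 3.14, 3.14, 3.14, 3.14].

### API

Orientations are given as a unit quaternion [x, y, z, w].
In Python, from cell import ctrl gives the robot as it stands.
- The arm moves only by the tool carry_out, never from a script. Its argument "motion" is a list of rows, each an object with "translation": the shift along the tool's x, y, z in cm, a list of three; "spin": the turn about the tool's z in degrees. In form: [{"translation": [x, y, z], "spin": spin}, ...]. A call has 1 to 20 rows; each row shifts and turns the commanded pose from where the row before left it, along the tool's axes as they then stand; what a row does not reach is not made up. A row lasts 1/10 s, in which the tool goes at most 50 mm and 8.59 degrees, less where a joint would pass 70% of its speed; a pose out of reach is approached as far as the arm can. A call with a gripper value outside its range is refused whole. "claw" is the finger opening in cm, from 0 to 9.4, set as the call begins (left out, the last holds). The fingers move at their own pace and stop on an object; the grip force is fixed at half the most. Time passes only in rows, so rows that do not move let the fingers close. It gives the time, the measured TCP pose, the force, the opening and the grip force at its end, in the units of the state.
- ctrl.state(): the state, without advancing time (a new reading comes with each control period).
- ctrl.grab_frame(name): name is "scene" or "top" or "wrist"; returns a dict with "pixels" (420x560x3 uint8, red, green, blue), "depth" (420x560 float32, m along the optical axis (not along the pixel's ray), 0 where there is no reading), "fx", "fy", "cx", "cy" (pixels), "distortion" ([k1, k2, p1, p2, k3] as OpenCV has them; the pictures are not rectified), "rvec" (rotation vector, rad) and "tvec" (3), from world to camera coordinates, as OpenCV has them; the wrist camera has in their place "mount" (4x4, takes a point from camera to tool coordinates, whose origin is the TCP and whose axes are the flange's). Camera axes: x right, y down, z forward; pixel columns grow to the right and rows downward; lengths in m; the calibration is good to about 2 mm. A picture is of the moment at which its call begins: read the wrist's pose just before it.
- ctrl.close_job(): hands the job in; it is judged then, once.
The state is a dict: "t": time; "joint_positions": joint angles; "joint_vel": joint speeds; "tau": joint torques, N m; "tool_pos": TCP position; "tool_rot": TCP orientation; "ft_force": force on the tool from outside, world axes, zero at the start; "torque": the same for the moment, N m; "grip_width": opening from 0.0 (shut) to 1.0 (fully open); "grip_force": force on a finger pad.
Only numpy, scipy, OpenCV 4.12 (cv2) and the standard library are available. Lean on these libraries where they do the work, as an engineer would, in place of code of your own. Each camera call takes 0.05 s, during which the arm holds its last target. There are 200 camera calls.

### The job

Get the lunch things drying: move every silicone plate out of the clamp stand into a slot of its own on the trolley, centred and fully down, and stand the toppled purple snack pot upright with its whole base on the trolley's dark grey tray, in any order. Only then wind the red-handled crank clockwise (seen from above), two full turns, until the trolley is fully home over the warm-air grille, with everything still in place. Leave the glass cup, the wooden spoon and the lemon bowl where they are.

Things in the scene. Friction and masses are not known exactly. Their poses are not given: they have to be found in the camera images.
- trolley: stainless trolley on a straight track; deck 140 (x) x 270 (y) x 6 mm. Origin: centre of the deck's underside, 12 mm over the worktop; deck top at its z = 6 mm. Its +y is the way home, to the green end stop (it starts at the grey stop). The crank drives it 8.75 mm per rad, 110 mm in all; it can hardly be pushed by hand. Slots in the half towards -y, dark grey tray towards +y
- slot0 (a point): middle of the floor of the first slot (trolley y = -115 mm). Each slot is 13 mm wide between aluminium walls 110 mm long (along trolley x), axes parallel to the trolley's; walls straight to 34 mm above the floor, then flaring to a mouth about 25 mm wide at 46 mm above the floor
- slot1 (a point): the same for the second slot (trolley y = -65 mm)
- slot2 (a point): the same for the third slot (trolley y = -15 mm)
- tray (a point): centre of the top of the flat dark grey tray on the deck, 140 (x) x 130 (y) mm, no rim (trolley y = 70 mm)
- crank (a joint): crank angle in rad, 0 at the start, grows clockwise seen from above, stop at 12.57 (two full turns; trolley home). Stiff to turn: 0.2 N m (about 3.5 N at the handle); stays where it is left
- hub (a point): point on the crank's upright axis, 85 mm above the worktop, level with point grip. Fixed base below, 90 mm across and 34 mm high
- grip (a point): point to pinch on the crank's red paddle, 60 mm from the axis. The paddle stands upright, fixed to the crank arm (does not spin): 14 mm thick along the arm (x of this point, outward from the hub), 36 mm wide (y), from 51 to 101 mm above the worktop; hub top at 56 mm. Pinched across its thickness from above, the gripper must turn with the crank: regrasp along the way
- stand: dark steel clamp stand, fixed, 120 (x) x 160 (y) mm, base 8 mm thick, origin under its centre. Three loose upright clamp slots, 14 mm between walls, at y = -50, 0, +50 mm, walls to 47 mm above the worktop; each plate stands in one on the base's top (8 mm), its thickness along the stand's y
- plate_a: silicone plate (stiff, matt): rounded square slab 120 (x) x 10 (y, thickness) x 100 (z, height) mm, 120 g, standing on edge; origin at the middle of its lower edge. Absent in some runs. Wherever it stands it can be pinched from above by the middle of its top edge. Colour: green
- plate_b: silicone plate (stiff, matt): rounded square slab 120 (x) x 10 (y, thickness) x 100 (z, height) mm, 120 g, standing on edge; origin at the middle of its lower edge. Absent in some runs. Wherever it stands it can be pinched from above by the middle of its top edge. Colour: orange
- plate_c: silicone plate (stiff, matt): rounded square slab 120 (x) x 10 (y, thickness) x 100 (z, height) mm, 120 g, standing on edge; origin at the middle of its lower edge. Absent in some runs. Wherever it stands it can be pinched from above by the middle of its top edge. Colour: blue
- pot: purple snack pot with closed screw-top lid, 160 g or so: rounded-square body 56 x 56 mm (x, y), 58 mm high, then a round lid 52 mm across, total height 80 mm. Origin at the centre of its base, z from base to lid. At the start it lies on one flat side with its base roughly towards +y
- cup: glass cup, 68 mm wide, 90 high, to be left alone
- spoon: wooden spoon, 200 mm, lying, to be left alone
- bowl: lemon plastic bowl, 120 mm wide, 55 high, to be left alone
Not all that is in view belongs to the job. Of the things that look like the plate_a, the smaller one is meant.

How it is judged:
By the outcome, as a careful person would: the job done as asked, in the order asked, and still so for the second after the job is handed in, with the robot touching nothing.
Of plate_a, plate_b, plate_c only 2 to 3 are there at a start; the rules pass over those that are not, and their reading is None.
At some moment in a run one of pot may be knocked a few centimetres aside while the robot is not near it.
It also fails if it takes over 210 s, if anything falls off the work surface, if the arm or the gripper's body presses on something with over 40 N, if the wrist force passes 120 N, or if a joint passes its speed limit or range.

## Working session

There is one attempt and no reset: what is moved stays moved. The work goes in short steps, Python scripts to look and compute and a tool call to move; the robot and the scene stay as the last step left them, time stands still between calls to the robot, and variables do not carry over. Pictures are saved under pics/ and viewed, at most 16 in all, crops included, and the job is handed in when it is done.

Besides the shell and the picture viewer there is one more tool, called after "Call:" as name([rows], argument=value, ...), one row to a line, values as JSON. carry_out: Moves the arm, as the interface text tells. Its arguments: {"type":"object","properties":{"motion":{"type":"array"},"claw":{"type":"number"}},"required":["motion"]}

```bash
ls; mkdir -p pics; cat > h.py <<'E'
import numpy as np, cv2
from scipy.spatial.transform import Rotation as R
from cell import ctrl
def grab(n):
    s=ctrl.state(); f=ctrl.grab_frame(n); f['s']=s
    if n=='wrist':
        T=np.eye(4);T[:3,:3]=R.from_quat(s['tool_rot']).as_matrix();T[:3,3]=s['tool_pos']
        M=T@np.array(f['mount']); f['Rc'],f['o']=M[:3,:3],M[:3,3]
    else:
        r=cv2.Rodrigues(np.array(f['rvec'],float))[0]; f['Rc']=r.T; f['o']=-r.T@np.array(f['tvec'],float).ravel()
    f['K']=np.array([[f['fx'],0,f['cx']],[0,f['fy'],f['cy']],[0,0,1]],float)
    return f
def rays(f,px):
    u=cv2.undistortPoints(np.array(px,float).reshape(-1,1,2),f['K'],np.array(f['distortion'],float)).reshape(-1,2)
    return np.c_[u,np.ones(len(u))]
def plane(f,px,z):
    d=rays(f,px)@f['Rc'].T; return f['o']+d*((z-f['o'][2])/d[:,2])[:,None]
def cloud(f):
    h,w=f['depth'].shape; v,u=np.mgrid[:h,:w]
    r=rays(f,np.c_[u.ravel(),v.ravel()])*f['depth'].reshape(-1,1)
    return (r@f['Rc'].T+f['o']).reshape(h,w,3)
def save(f,n,k=1.4): cv2.imwrite('pics/'+n+'.png',cv2.resize(f['pixels'][:,:,::-1],None,fx=k,fy=k))
E
python3 - <<'E'
from h import *
print(ctrl.state())
for n in ('scene','top'):
    f=grab(n); save(f,n+'0',1.4); np.savez(n+'0.npz',px=f['pixels'],P=cloud(f)); print(n,f['o'])
E
```

```text
pics
{'t': 0.0, 'joint_positions': array([-1.45510027e+00,  2.45794861e-01,  1.55900953e+00, -1.20036155e-06,
        1.33869748e+00, -1.74086668e-01]), 'joint_vel': array([-0.00028985, -0.00175275, -0.00029554,  0.00105612, -0.00091637,
        0.00037865]), 'tau': array([ 9.56072427e-05, -4.15838349e+01, -3.14596474e+01,  6.84528938e-02,
        3.33455438e-02, -1.36328381e-04]), 'tool_pos': array([ 0.18567125, -0.62224106,  0.18006011]), 'tool_rot': array([ 9.89521127e-01,  1.44385001e-01,  2.72824446e-05, -9.54219448e-04]), 'ft_force': array([-0.46652953,  0.03587612,  0.41836304]), 'torque': array([-0.04802343,  0.00263945,  0.08280776]), 'grip_force': 0.0, 'grip_width': 1.0025320638530033}
scene [ 0.79032071 -0.51108514  0.95979465]
top [0.37189816 0.00932542 1.53919376]
```

View pics/scene0.png

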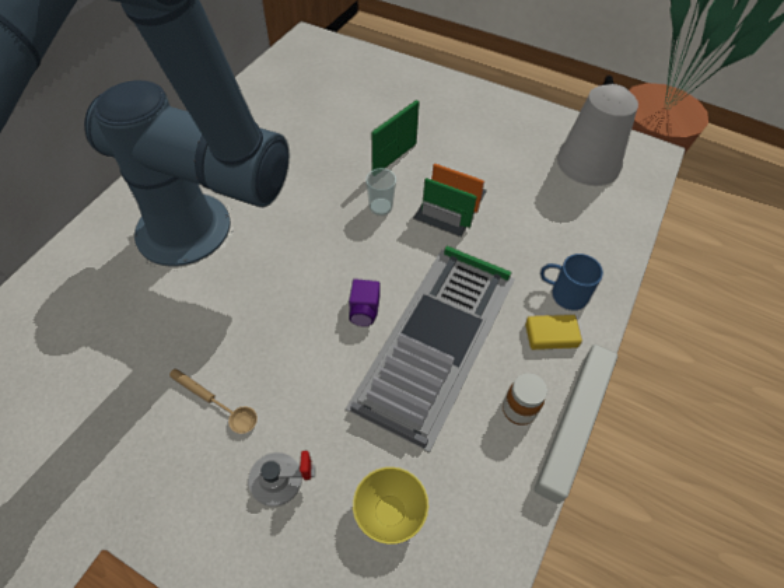

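View pics/top0.png

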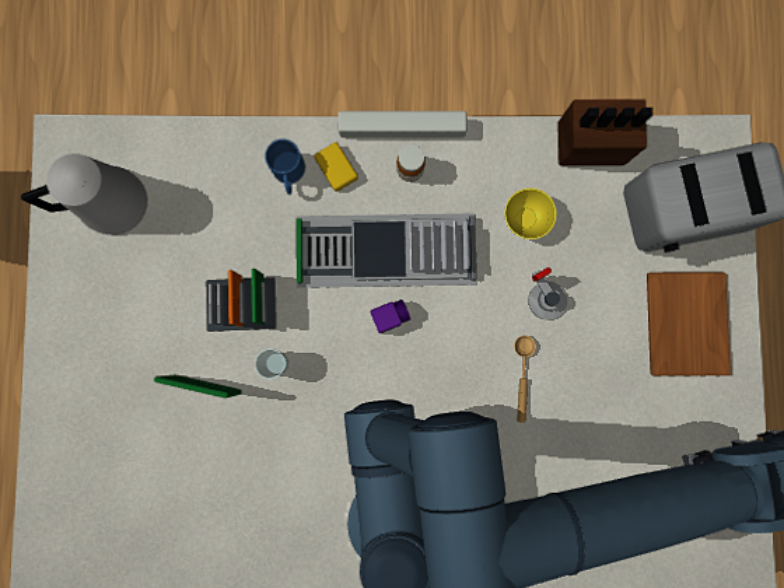

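The scene view shows the stand at (450,200) holding green and orange plates. The pot is at (364,302), the trolley at (430,350), the crank at (275,475) with its red paddle at (306,465), and a large green board at (395,135). In the top view:

| Thing | Top view pixel |
|---|---|
| Green plate in stand | (258,295) |
| Orange plate in stand | (234,297) |
| Large green board | (197,385) |
| Pot | (390,316) |
| Tray | (380,249) |
| Red paddle | (541,273) |
| Hub | (551,299) |

- **plate_a candidates:** the green plate in the stand (258,295), the large green board (197,385) and the green end stop (299,250). I choose the one in the stand because it is the smaller plate. There is no blue plate; the blue mug (285,160) isn't one.
- **pot candidates:** only the purple thing at (390,316).

```bash
cat > m.py <<'E'
from h import *
def masks(px):
    h=cv2.cvtColor(px,cv2.COLOR_RGB2HSV); H,S,V=[h[...,i].astype(int) for i in range(3)]
    return dict(green=(H>50)&(H<75)&(S>140)&(V>40),orange=(H>5)&(H<16)&(S>190)&(V>110),purple=(H>130)&(H<150)&(S>120),red=((H<4)|(H>175))&(S>190)&(V>90))
def rect(p):
    (c,s,a)=cv2.minAreaRect((p[:,:2]*1000).astype(np.float32)); return np.round(c,1),np.round(s,1),round(a,1)
if __name__=='__main__':
  for n in ('top','scene'):
    d=np.load(n+'0.npz'); P=d['P']; M=masks(d['px'])
    print(n)
    for k,m in M.items():
        c,l,st,ce=cv2.connectedComponentsWithStats(m.astype(np.uint8))
        for i in range(1,c):
            if st[i,4]<40: continue
            p=P[l==i]; p=p[p[:,2]>0.005]; 
            if len(p)<20 or abs(p).max()>1.2: continue
            zt=np.percentile(p[:,2],97); t=p[p[:,2]>zt-.012]
            print(k,st[i],'zmax%.3f'%zt,'n',len(t),'top',*rect(t),'all',*rect(p))
    # trolley/stand/hub by height
    x,y,z=P[...,0],P[...,1],P[...,2]
    gray=(np.ptp(d['px'].astype(int),axis=2)<30)
    for nm,m in dict(tray=(z>.012)&(z<.035)&(d['px'].max(2)<75)&(x>.3)&(x<.7)&(abs(y)<.2),
      slots=(z>.05)&(z<.09)&gray&(x>.35)&(x<.7)&(y<.03)&(y>-.2),
      stand=(z>.035)&(z<.06)&(d['px'].max(2)<110)&(x>.2)&(x<.6)&(y>.15)&(y<.45),
      hub=(z>.045)&(z<.075)&gray&(x>.25)&(x<.5)&(y<-.2)&(y>-.4),
      base=(z>.026)&(z<.042)&gray&(x>.25)&(x<.5)&(y<-.2)&(y>-.4)).items():
        c,l,st,ce=cv2.connectedComponentsWithStats(m.astype(np.uint8))
        for i in np.argsort(-st[1:,4])[:5]+1:
            if st[i,4]<25: continue
            p=P[l==i]; print(nm,st[i],'z%.3f'%np.median(p[:,2]),'mean',(p.mean(0)*1000).round(1),*rect(p))
E
python3 m.py
python3 - <<'E'
import numpy as np,cv2
d=np.load('top0.npz')['px']; cv2.imwrite('pics/crop1.png',cv2.resize(d[140:290,130:430,::-1],None,fx=2.6,fy=2.6,interpolation=cv2.INTER_CUBIC))
E
```

```text
top
green [212 156   3  46 138] zmax0.031 n 124 top [618.2 222. ] [148.    8.2] 0.5 all [618.2 222.2] [148.    8.7] 0.5
green [179 192   4  39 119] zmax0.113 n 110 top [504.8 306.9] [117.1   8.4] 0.9 all [504.6 318.5] [117.1  31.6] 0.9
red [383 191  11   9  43] zmax0.105 n 43 top [ 554.5 -327.8] [11.6 33.2] 30.8 all [ 554.5 -327.8] [11.6 33.2] 30.8
tray [ 253  158   37   40 1375] z0.019 mean [620.8  35.   18.7] [622.2  34.1] [129.6 118. ] 0.2
tray [333 158   7  37 141] z0.023 mean [ 623.3 -182.4   22.7] [ 626.7 -179.2] [ 19.3 118.9] 88.4
tray [327 161   5  33  49] z0.023 mean [ 622.1 -156.2   23.2] [ 623.2 -155.5] [108.4   6.7] 3.1
slots [331 158   4  35 111] z0.060 mean [ 622.4 -161.6   59.9] [ 624.1 -162.2] [  9. 108.] 89.8
slots [315 158   4  35 109] z0.060 mean [ 624.1 -111.8   60.1] [ 623.1 -111.5] [  9.7 109.5] 89.7
slots [299 158   4  35 103] z0.061 mean [624.1 -62.1  60.3] [623.  -60.8] [  9.2 109.1] 89.9
slots [293 158   3  35  98] z0.060 mean [621.  -39.6  59.7] [623.4 -39.8] [  7.  110.5] 89.8
slots [308 158   4  35  89] z0.062 mean [621.7 -89.2  61.4] [623.7 -89.5] [109.2
[... 1444 characters left out ...]
2.2  57.8] [626.7 -42. ] [109.4  12. ] 0.8
slots [275 254  41  23 237] z0.059 mean [628.4 -91.6  58.5] [626.8 -91.2] [109.2  12. ] 2.3
slots [261 278  42  22  91] z0.063 mean [ 625.6 -163.8   61.8] [ 628.  -163.3] [ 10. 109.] 89.7
slots [271 263  41  19  73] z0.063 mean [ 629.3 -114.8   62.4] [ 627.9 -112.8] [107.8  10.7] 2.2
stand [302 140  36  18 233] z0.048 mean [511.1 299.1  48. ] [511.  298.3] [118.7  13.5] 2.0
stand [265  98  23  21 124] z0.048 mean [310.7 394.9  47.6] [311.7 397.7] [104.2  12. ] 73.8
hub [186 329   9  12  45] z0.056 mean [ 495.7 -360.2   56. ] [ 495.  -360.3] [ 9.9 28.3] 0.2
base [184 330   5  17  38] z0.034 mean [ 490.5 -372.6   33.6] [ 488.9 -368.5] [ 9.8 35.4] 35.5
```

View pics/crop1.png

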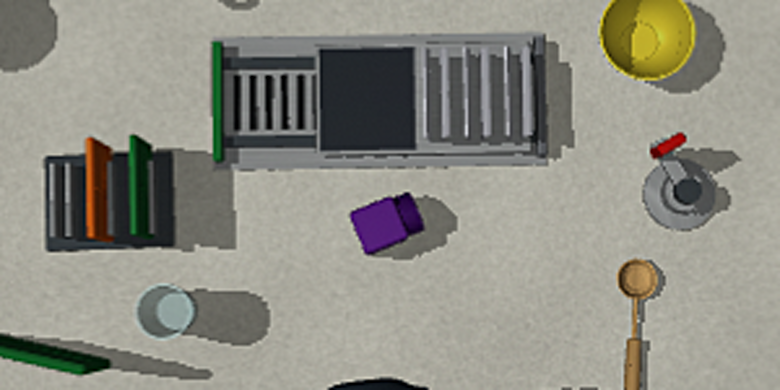

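The crop shows the stand with the green plate at (140,187) and the orange at (97,188), and no third plate. The pot lies at (385,225) with its lid at (410,212), and the paddle is at (668,145). The plate in the stand is 117 mm wide and the stray board is larger, so the choice is confirmed. I'll move over the stand for a close look.

Call:
carry_out([
  {"translation": [0, 0, -4], "spin": 5.5},
  {"translation": [0, 0, -4], "spin": 5.5},
  {"translation": [0, 0, -4], "spin": 5.6},
  {"translation": [3.5, -2.7, 0], "spin": 0},
  {"translation": [3.5, -2.7, 0], "spin": 0},
  {"translation": [3.5, -2.7, 0], "spin": 0},
  {"translation": [3.5, -2.7, 0], "spin": 0},
  {"translation": [3.5, -2.7, 0], "spin": 0},
  {"translation": [3.5, -2.7, 0], "spin": 0},
  {"translation": [3.5, -2.7, 0], "spin": 0},
  {"translation": [3.5, -2.7, 0], "spin": 0},
  {"translation": [3.5, -2.7, 0], "spin": 0},
  {"translation": [3.5, -2.7, 0], "spin": 0},
  {"translation": [3.5, -2.7, 0], "spin": 0},
  {"translation": [3.5, -2.7, 0], "spin": 0},
  {"translation": [0, 0, 0], "spin": 0},
  {"translation": [0, 0, 0], "spin": 0},
], claw=3)

```text
t: 1.8
tool_pos: [0.6059, -0.2981, 0.3003]
tool_rot: [1.0, 0.001, -0.001, -0.0]
ft_force: [0.0, 0.2, 0.0]
grip_width: 0.319
grip_force: 0.0
```

```bash
cat >> h.py <<'E'
def go(x,y,z,phi=None):
    "tool-axis cm shift from here to a target, and spin (deg) to tool-x heading phi"
    s=ctrl.state(); Q=R.from_quat(s['tool_rot']).as_matrix(); p=np.array(s['tool_pos'])
    h=np.degrees(np.arctan2(Q[1,0],Q[0,0]))
    print('now',(p*1000).round(1),'phi %.1f'%h,'dtool cm',((np.array([x,y,z])-p)@Q*100).round(2),'spin',None if phi is None else round((h-phi+90)%180-90,1))
E
python3 - <<'E'
from h import *
f=grab('wrist'); np.set_printoptions(precision=3,suppress=True); print(f['mount']); go(.507,.33,.3,0)
np.savez('w0.npz',px=f['pixels'],P=cloud(f)); save(f,'w0')
E
```

```text
[[ 0.001 -0.972 -0.234  0.068]
 [ 1.     0.001 -0.    -0.   ]
 [ 0.    -0.234  0.972 -0.204]
 [ 0.     0.     0.     1.   ]]
now [ 605.3 -299.   300.5] phi 0.0 dtool cm [ -9.82 -62.9    0.08] spin 0.0
```

View pics/w0.png

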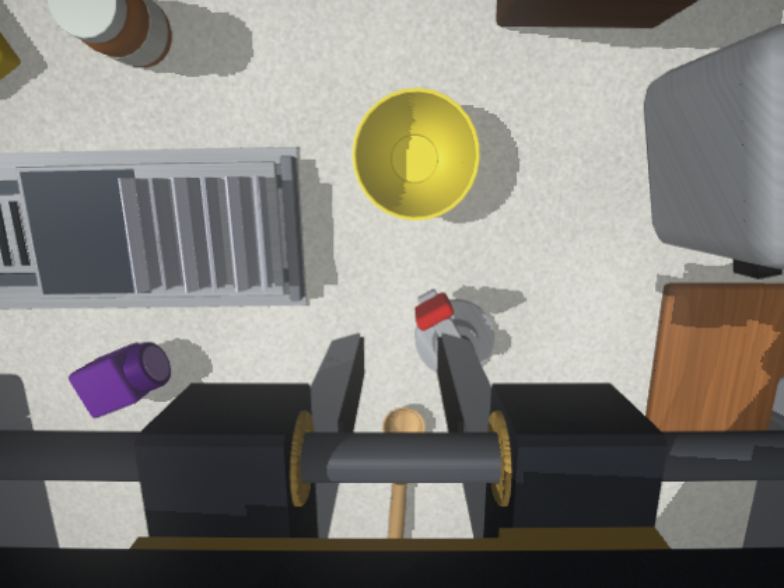

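The wrist view shows the paddle at (434,311), the slots from (125,235) to (290,225), the pot at (120,378) and the bowl at (415,155). I'll go on to the stand.

Call:
carry_out([
  {"translation": [-0.5, -4.5, 0], "spin": 0},
  {"translation": [-0.5, -4.5, 0], "spin": 0},
  {"translation": [-0.5, -4.5, 0], "spin": 0},
  {"translation": [-0.5, -4.5, 0], "spin": 0},
  {"translation": [-0.5, -4.5, 0], "spin": 0},
  {"translation": [-0.5, -4.5, 0], "spin": 0},
  {"translation": [-0.5, -4.5, 0], "spin": 0},
  {"translation": [-0.5, -4.5, 0], "spin": 0},
  {"translation": [-0.5, -4.5, 0], "spin": 0},
  {"translation": [-0.5, -4.5, 0], "spin": 0},
  {"translation": [-1.6, -4.5, 0], "spin": 0},
  {"translation": [-2, -4.5, 0], "spin": 0},
  {"translation": [-2, -4.5, 0], "spin": 0},
  {"translation": [-2, -4.5, 0], "spin": 0},
  {"translation": [-2, 0, 0], "spin": 0},
  {"translation": [-2, 0, 0], "spin": 0},
  {"translation": [0, 0, 0], "spin": 0},
  {"translation": [0, 0, 0], "spin": 0},
])

```text
t: 3.65
tool_pos: [0.4403, 0.3301, 0.3014]
tool_rot: [1.0, -0.001, 0.0, -0.0]
ft_force: [0.3, 0.7, 0.5]
grip_width: 0.321
grip_force: 0.0
```

```bash
python3 - <<'E'
from h import *; from m import *
f=grab('wrist'); P=cloud(f); np.savez('w1.npz',px=f['pixels'],P=P); save(f,'w1')
M=masks(f['pixels'])
for k in ('green','orange'):
    c,l,st,ce=cv2.connectedComponentsWithStats(M[k].astype(np.uint8))
    for i in range(1,c):
        if st[i,4]<100: continue
        p=P[l==i]; zt=np.percentile(p[:,2],97); t=p[p[:,2]>zt-.006]; print(k,st[i],'z%.3f'%zt,len(t),*rect(t))
# first wrist view: slots, crank
d=np.load('w0.npz'); P=d['P']; x,y,z=[P[...,i] for i in range(3)]
g=(np.ptp(d['px'].astype(int),axis=2)<30)
m=(z>.052)&(z<.075)&g&(x>.5)&(x<.72)&(y>-.2)&(y<.05)
h,e=np.histogram(y[m],bins=np.arange(-.2,.05,.004)); print([(round(a*1000),b) for a,b in zip(e,h) if b>20]); print('wall x',np.percentile(x[m],[1,99]))
for lo,hi in((.013,.024),):
    m=(z>lo)&(z<hi)&(d['px'].max(2)<90)&(x>.5)&(x<.72)&(y>-.1)&(y<.2)
    print('tray',rect(P[m]),np.median(z[m]))
t=P[masks(d['px'])['red']]; print('red',len(t),t.min(0),t.max(0)); t=t[t[:,2]>.094]; print('redtop',rect(t))
m=(z>.045)&(z<.065)&g&(x>.4)&(x<.6)&(y<-.25)&(y>-.45); print('hub',rect(P[m]),m.sum())
m=(z>.028)&(z<.04)&g&(x>.4)&(x<.6)&(y<-.25)&(y>-.45); print('base',rect(P[m]),m.sum())
m=masks(d['px'])['purple']; t=P[m]; t=t[t[:,2]>.05]; print('pot top face',rect(t),t[:,2].max(), 'all',rect(P[m]))
E
```

```text
green [361   0  10 104 613] z0.026 613 [575.1 246.3] [ 73.2 202. ] 58.4
green [302  97   7  77 359] z0.110 359 [504.1 317.6] [87.3 25.2] 2.9
orange [259 104   8  74 304] z0.110 304 [498.4 357.1] [84.5  6.5] 2.3
[(-168, np.int64(184)), (-164, np.int64(112)), (-160, np.int64(65)), (-148, np.int64(49)), (-144, np.int64(382)), (-140, np.int64(316)), (-136, np.int64(57)), (-120, np.int64(38)), (-116, np.int64(191)), (-112, np.int64(52)), (-96, np.int64(201)), (-92, np.int64(432)), (-88, np.int64(233)), (-68, np.int64(157)), (-64, np.int64(51)), (-48, np.int64(67)), (-44, np.int64(445)), (-40, np.int64(369)), (-36, np.int64(60))]
wall x [0.57365162 0.68064635]
tray (array([581.6,  40. ]), array([172.6, 107.5]), 4.9) 0.01857357223744066Traceback (most recent call last):
  File "<stdin>", line 17, in <module>
    return umr_minimum(a, axis, None, out, keepdims, initial, where)
ValueError: zero-size array to reduction operation minimum which has no identity
```

View pics/w1.png

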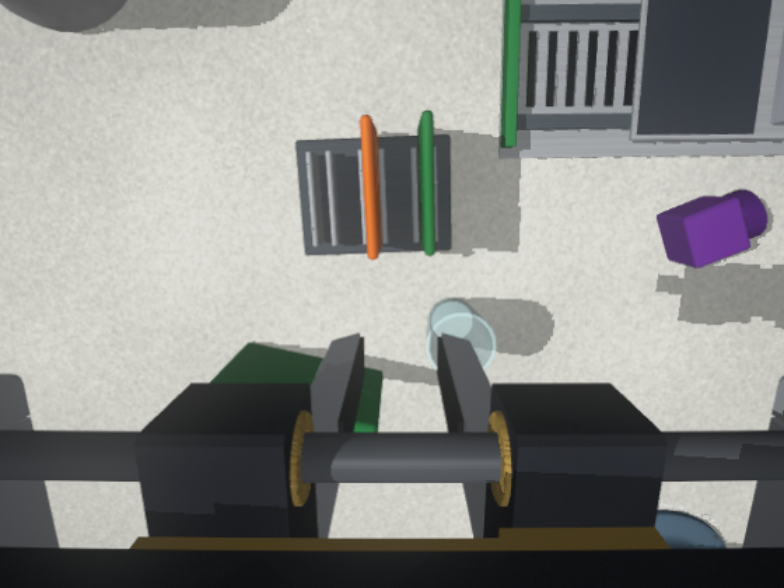

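The picture shows the orange plate's top edge from (366,118) to (374,257), the green one's from (428,113) to (430,253), and the glass at (460,340).

```bash
python3 - <<'E'
from h import *; from m import *
f=grab('wrist'); M=masks(f['pixels'])
for k,(r0,r1,c0,c1) in dict(green=(75,185,280,320),orange=(75,190,245,280)).items():
    mm=np.zeros((420,560),bool); mm[r0:r1,c0:c1]=True
    v,u=np.nonzero(M[k]&mm); 
    w=plane(f,np.c_[u,v],.108); lo,hi=w[:,0].min(),w[:,0].max()
    print(k,len(u),'x',lo,hi,'mid',(lo+hi)/2)
    for b in np.linspace(lo,hi,6)[:-1]:
        q=w[(w[:,0]>=b)&(w[:,0]<b+(hi-lo)/5)]; print('  x%.3f y %.4f..%.4f mid %.4f'%(q[:,0].mean(),q[:,1].min(),q[:,1].max(),(q[:,1].min()+q[:,1].max())/2))
print('stand corners z.008',plane(f,np.array([[297,142],[305,253],[450,136],[450,249]])/1.4,.008)[:,:2].round(4).tolist())
d=np.load('w0.npz'); P=d['P']; x,y,z=[P[...,i] for i in range(3)]
g=(np.ptp(d['px'].astype(int),axis=2)<30)
h=cv2.cvtColor(d['px'],cv2.COLOR_RGB2HSV).astype(int);m=((h[...,0]<6)|(h[...,0]>172))&(h[...,1]>150)&(y<-.2)&(y>-.45)&(z>.04)
t=P[m]; print('red',len(t),t.min(0),t.max(0)); t=t[t[:,2]>.094]; print('redtop',rect(t))
m=(z>.045)&(z<.065)&g&(x>.4)&(x<.6)&(y<-.25)&(y>-.45); print('hub',rect(P[m]),m.sum())
m=(z>.028)&(z<.04)&g&(x>.4)&(x<.6)&(y<-.25)&(y>-.45); print('base',rect(P[m]),m.sum())
m=masks(d['px'])['purple']; t=P[m]; t=t[t[:,2]>.05]; print('pot top face',rect(t),t[:,2].max(), 'all',rect(P[m]))
E
```

```text
green 366 x 0.4600993787808435 0.5494317904504948 mid 0.5047655846156691
  x0.470 y 0.3053..0.3102 mid 0.3078
  x0.487 y 0.3055..0.3104 mid 0.3079
  x0.505 y 0.3045..0.3129 mid 0.3087
  x0.522 y 0.3059..0.3119 mid 0.3089
  x0.538 y 0.3073..0.3121 mid 0.3097
orange 319 x 0.45531545835611276 0.5418367018701225 mid 0.4985760801131176
  x0.466 y 0.3544..0.3592 mid 0.3568
  x0.482 y 0.3541..0.3601 mid 0.3571
  x0.499 y 0.3540..0.3600 mid 0.3570
  x0.516 y 0.3549..0.3609 mid 0.3579
  x0.531 y 0.3559..0.3617 mid 0.3588
stand corners z.008 [[0.5526, 0.4366], [0.4379, 0.4338], [0.5582, 0.2797], [0.4421, 0.277]]
red 252 [ 0.54586608 -0.34343354  0.09729104] [ 0.67427995 -0.29767677  0.50398466]
redtop (array([ 611.9, -321.6]), array([129.8,  31.9]), 7.1)
hub (array([ 537.2, -343.6]), array([76.2, 32.7]), 33.1) 240
base (array([ 514.6, -357.8]), array([47.1, 34. ]), 87.8) 175
pot top face (array([ 550.1, -133.9]), array([ 57.9, 407. ]), 29.1) 0.5039846609300644 all (array([ 550.1, -133.9]), array([ 57.9, 407. ]), 29.1)
```

Call:
carry_out([
  {"translation": [3.2, 1.1, 2], "spin": -0.8},
  {"translation": [3.2, 1.1, 2], "spin": -0.7},
  {"translation": [0, 0, 4], "spin": 0},
  {"translation": [0, 0, 4], "spin": 0},
  {"translation": [0, 0, 2], "spin": 0},
  {"translation": [0, 0, 0], "spin": 0},
  {"translation": [0, 0, 0], "spin": 0},
], claw=3.4)

```text
t: 4.45
tool_pos: [0.5048, 0.3092, 0.1617]
tool_rot: [1.0, 0.013, 0.0, -0.0]
ft_force: [0.6, -0.4, 0.2]
grip_width: 0.36
grip_force: 0.0
```

```bash
python3 - <<'E'
from h import *; from m import *
f=grab('wrist'); save(f,'w2'); go(.5045,.308,.08,1.5)
E
```

```text
now [505.3 309.6 162.9] phi 1.5 dtool cm [-0.11  0.16  8.29] spin -0.0
```

View pics/w2.png

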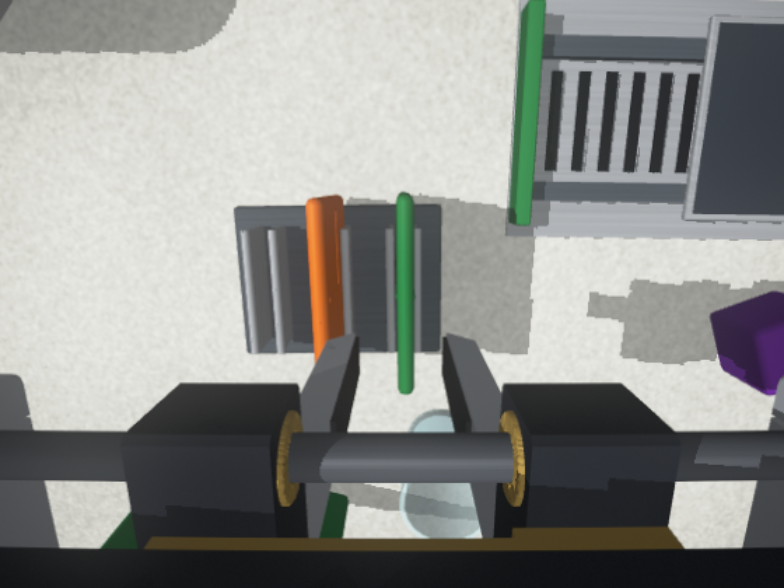

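The green plate, from (405,195) to (405,392), lies midway between the fingers, which are at x≈355 and x≈445. Next I go down and grip it.

Call:
carry_out([
  {"translation": [0, 0.1, 2.5], "spin": 0},
  {"translation": [0, 0, 2.5], "spin": 0},
  {"translation": [0, 0, 2], "spin": 0},
  {"translation": [0, 0, 1.2], "spin": 0},
  {"translation": [0, 0, 0], "spin": 0},
])

```text
t: 5.0
tool_pos: [0.5038, 0.3085, 0.0789]
tool_rot: [1.0, 0.013, -0.0, 0.0]
ft_force: [0.2, -0.7, -0.0]
grip_width: 0.364
grip_force: 0.0
```

Call:
carry_out([
  {"translation": [0, 0, 0], "spin": 0},
  {"translation": [0, 0, 0], "spin": 0},
  {"translation": [0, 0, 0], "spin": 0},
  {"translation": [0, 0, 0], "spin": 0},
  {"translation": [0, 0, 0], "spin": 0},
  {"translation": [0, 0, 0], "spin": 0},
], claw=0.4)

```text
t: 5.6
tool_pos: [0.5047, 0.3089, 0.0803]
tool_rot: [1.0, 0.013, 0.001, -0.0]
ft_force: [-0.7, -0.1, 6.2]
grip_width: 0.097
grip_force: 30.0
```

Call:
carry_out([
  {"translation": [0, 0, -2], "spin": 0},
  {"translation": [0, 0, -3], "spin": 0},
  {"translation": [0, 0, -4], "spin": 0},
  {"translation": [0, 0, -4], "spin": 0},
  {"translation": [0, 0, 0], "spin": 0},
  {"translation": [0, 0, 0], "spin": 0},
])

```text
t: 6.2
tool_pos: [0.5038, 0.3085, 0.2091]
tool_rot: [1.0, 0.013, 0.0, -0.0]
ft_force: [-0.6, 0.1, -1.5]
grip_width: 0.094
grip_force: 30.0
```

```bash
python3 - <<'E'
from h import *; from m import *
f=grab('wrist'); save(f,'w3'); go(.6,-.05,.3,0)
v,u=np.nonzero(masks(f['pixels'])['green'][100:300,200:360]); q=plane(f,np.c_[u+200,v+100],.235)
print('green in hand',rect(q),len(u)); print(f['s']['grip_width'],f['s']['grip_force'])
E
```

```text
now [502.9 308.2 207.4] phi 1.5 dtool cm [ 8.74 36.07 -9.25] spin 1.5
green in hand (array([519.9, 309.8]), array([87.9,  8.7]), 1.8) 1711
0.09443136020596478 29.9837064743042
```

Call:
carry_out([
  {"translation": [0, 0, -2], "spin": 1.5},
  {"translation": [0, 0, -2.3], "spin": 0},
  {"translation": [1, 3.8, 0], "spin": 0},
  {"translation": [1, 3.8, 0], "spin": 0},
  {"translation": [1, 3.8, 0], "spin": 0},
  {"translation": [1, 3.8, 0], "spin": 0},
  {"translation": [1, 3.8, 0], "spin": 0},
  {"translation": [1, 3.8, 0], "spin": 0},
  {"translation": [1, 3.8, 0], "spin": 0},
  {"translation": [1, 3.8, 0], "spin": 0},
  {"translation": [1, 3.8, 0], "spin": 0},
  {"translation": [1, 3.8, 0], "spin": 0},
  {"translation": [1, 3.8, 0], "spin": 0},
  {"translation": [1, 3.8, 0], "spin": 0},
  {"translation": [0, 0, 0], "spin": 0},
  {"translation": [0, 0, 0], "spin": 0},
])

```text
t: 7.85
tool_pos: [0.6227, -0.1474, 0.249]
tool_rot: [1.0, -0.001, -0.002, -0.001]
ft_force: [-0.5, 0.6, -1.1]
grip_width: 0.095
grip_force: 30.0
```

```bash
python3 - <<'E'
from h import *; from m import *
f=grab('wrist'); save(f,'w4'); go(.624,-.151,.2,0); P=cloud(f); np.savez('w4.npz',px=f['pixels'],P=P,o=f['o'],Rc=f['Rc'])
x,y,z=[P[...,i] for i in range(3)]; g=np.ptp(f['pixels'].astype(int),axis=2)<40
for a in np.arange(.56,.70,.02):
    m=(z>.056)&(z<.072)&g&(x>a)&(x<a+.02)&(y>-.2)&(y<.0); yy=np.sort(y[m])
    s=np.split(yy,np.nonzero(np.diff(yy)>.004)[0]+1); print('%.2f'%a,[(round(q.min()*1000,1),round(q.max()*1000,1)) for q in s if len(q)>5])
m=(z>.056)&(z<.072)&g&(y>-.2)&(y<.0)&(x>.5)&(x<.75); print('x',np.percentile(x[m],[1,50,99]))
E
```

```text
now [ 622.9 -146.6  249.7] phi 0.0 dtool cm [0.13 0.45 4.97] spin 0.0
0.56 [(np.float64(-166.3), np.float64(-160.2)), (np.float64(-116.0), np.float64(-110.3)), (np.float64(-91.9), np.float64(-85.1)), (np.float64(-66.7), np.float64(-60.5)), (np.float64(-43.0), np.float64(-36.4))]
0.58 [(np.float64(-166.2), np.float64(-158.9)), (np.float64(-116.4), np.float64(-109.2)), (np.float64(-93.1), np.float64(-84.7)), (np.float64(-66.4), np.float64(-59.5)), (np.float64(-43.7), np.float64(-35.7))]
0.60 [(np.float64(-166.0), np.float64(-158.7)), (np.float64(-134.7), np.float64(-134.5)), (np.float64(-116.4), np.float64(-108.8)), (np.float64(-92.4), np.float64(-84.7)), (np.float64(-66.1), np.float64(-58.7)), (np.float64(-42.5), np.float64(-35.1))]
0.62 [(np.float64(-165.8), np.float64(-158.6)), (np.float64(-134.8), np.float64(-134.6)), (np.float64(-115.8), np.float64(-108.1)), (np.float64(-92.0), np.float64(-84.2)), (np.float64(-65.8), np.float64(-58.5)), (np.float64(-42.9), np.float64(-35.1))]
0.64 [(np.float64(-165.5), np.float64(-158.5)), (np.float64(-135.0), np.float64(-133.8)), (np.float64(-115.1), np.float64(-108.2)), (np.float64(-91.6), np.float64(-83.9)), (np.float64(-65.3), np.float64(-57.7)), (np.float64(-43.3), np.float64(-34.4))]
0.66 [(np.float64(-165.4), np.float64(-157.2)), (np.float64(-138.4), np.float64(-133.8)), (np.float64(-115.2), np.float64(-107.5)), (np.float64(-91.3), np.float64(-83.4)), (np.float64(-65.4), np.float64(-58.1)), (np.float64(-42.4), np.float64(-34.1))]
0.68 [(np.float64(-165.1), np.float64(-158.3)), (np.float64(-140.8), np.float64(-133.9)), (np.float64(-114.4), np.float64(-107.9)), (np.float64(-91.4), np.float64(-84.2)), (np.float64(-40.9), np.float64(-36.3))]
x [0.5736578  0.63196429 0.68038501]
```

View pics/w4.png

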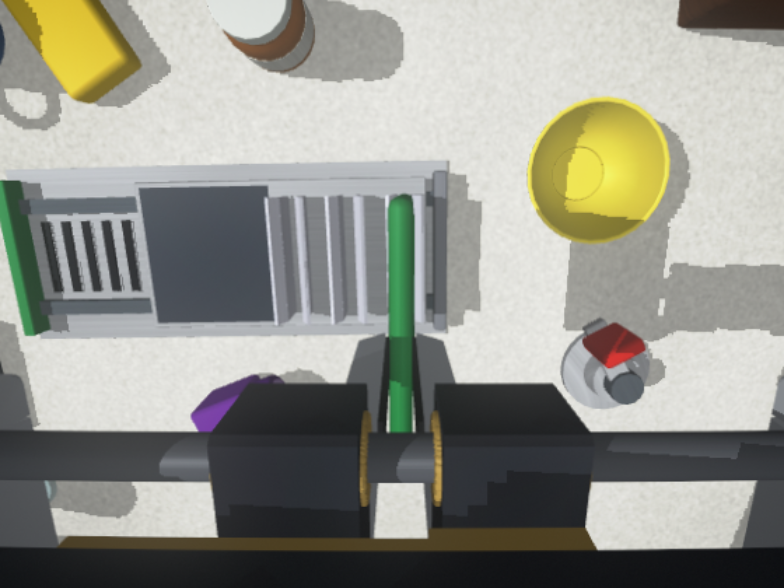

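The plate hangs at (400,200)–(400,430) over the first slot, whose walls are at x≈362 and 420. The tray is at (205,255), the paddle at (613,343) and the hub at (626,387).

```bash
python3 - <<'E'
from h import *; from m import *
f=grab('wrist'); s=f['s']; P=cloud(f); x,y,z=[P[...,i] for i in range(3)]
m=masks(f['pixels'])['green']&(x>.6)&(z>.15); 
q=P[m]; t=q[q[:,2]>s['tool_pos'][2]+.018]
for a in np.arange(.60,.69,.015):
    w=t[(t[:,0]>a)&(t[:,0]<a+.015)]
    if len(w): print('plate x%.3f y %.4f..%.4f z%.3f'%(a,w[:,1].min(),w[:,1].max(),w[:,2].max()))
print('tool',s['tool_pos'],'front x',np.percentile(q[:,0],99.5))
# trolley edges by height: deck rails
h=cv2.cvtColor(f['pixels'],cv2.COLOR_RGB2HSV).astype(int)
m=(z>.012)&(z<.024)&(f['pixels'].max(2)<100)&(x>.55)&(x<.70)&(y>-.03)&(y<.11)
m=cv2.morphologyEx(m.astype(np.uint8),cv2.MORPH_OPEN,np.ones((3,3)))>0
print('tray',rect(P[m]),np.median(z[m]))
m=((h[...,0]<6)|(h[...,0]>172))&(h[...,1]>150)&(y<-.27)&(y>-.45)&(z>.04)&(z<.13); t=P[m]; print('red',rect(t[t[:,2]>.095]),t[:,2].max())
m=(z>.05)&(z<.075)&(f['pixels'].max(2)<120)&(x>.45)&(x<.53)&(y<-.3)&(y>-.42); print('hubcap',rect(P[m]),m.sum(),np.median(z[m]))
E
```

```text
plate x0.600 y -0.1505..-0.1416 z0.279
plate x0.615 y -0.1486..-0.1452 z0.279
plate x0.630 y -0.1485..-0.1418 z0.279
plate x0.645 y -0.1485..-0.1418 z0.384
plate x0.660 y -0.1479..-0.1419 z0.279
plate x0.675 y -0.1478..-0.1420 z0.279
tool [ 0.62287979 -0.1466123   0.2497159 ] front x 0.6835879459072416
tray (array([624.8,  35.1]), array([128.6, 118.5]), 0.7) 0.018511689840087164
red (array([ 558.1, -327.9]), array([13.2, 33.9]), 32.4) 0.10316897445152207
hubcap (array([ 506.5, -357.9]), array([29.2, 30.8]), 69.8) 431 0.05583924751465835
```

Call:
carry_out([
  {"translation": [0.35, 0.4, 2.5], "spin": -0.7},
  {"translation": [0, 0, 3], "spin": 0},
  {"translation": [0, 0, 3], "spin": 0},
  {"translation": [0, 0, 2.5], "spin": 0},
  {"translation": [0, 0, 0], "spin": 0},
  {"translation": [0, 0, 0], "spin": 0},
  {"translation": [0, 0, 0], "spin": 0},
])

```text
t: 8.65
tool_pos: [0.6286, -0.1513, 0.1444]
tool_rot: [1.0, 0.007, 0.002, 0.001]
ft_force: [-0.2, -1.0, -1.6]
grip_width: 0.099
grip_force: 30.0
```

```bash
python3 - <<'E'
from h import *
f=grab('wrist'); px=f['pixels']; cv2.imwrite('pics/w5.png',cv2.resize(px[100:300,150:400,::-1],None,fx=3,fy=3)); go(.6265,-.1513,.09,.7)
E
```

```text
now [ 628.7 -151.5  144.6] phi 0.7 dtool cm [-0.24 -0.03  5.46] spin 0.0
```

View pics/w5.png

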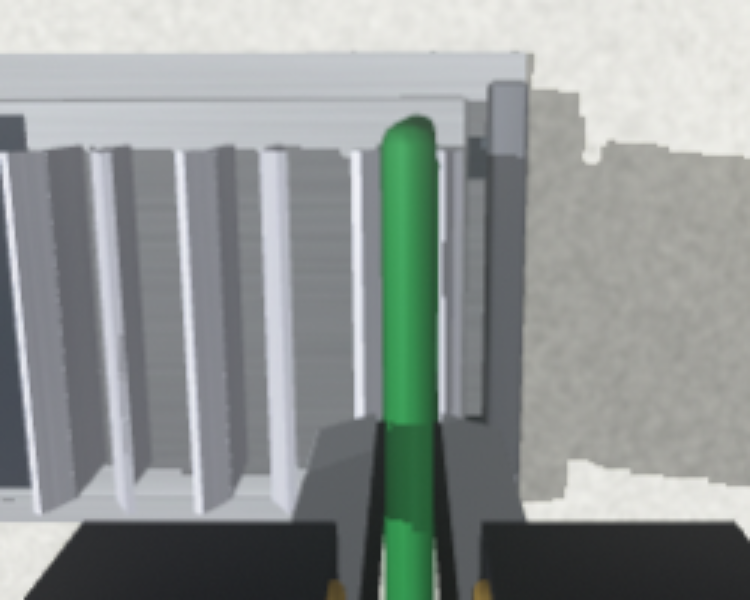

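The plate at x≈410 is centred between the first slot's walls at x≈358 and 447, once perspective is allowed for. I'll lower it.

Call:
carry_out([
  {"translation": [-0.15, 0, 1], "spin": 0},
  {"translation": [0, 0, 1], "spin": 0},
  {"translation": [0, 0, 1], "spin": 0},
  {"translation": [0, 0, 0.8], "spin": 0},
  {"translation": [0, 0, 0.6], "spin": 0},
  {"translation": [0, 0, 0.4], "spin": 0},
  {"translation": [0, 0, 0], "spin": 0},
  {"translation": [0, 0, 0], "spin": 0},
  {"translation": [0, 0, 0], "spin": 0},
])

```text
t: 9.6
tool_pos: [0.6261, -0.1515, 0.0945]
tool_rot: [1.0, 0.006, 0.0, 0.0]
ft_force: [-0.5, -0.1, -1.6]
grip_width: 0.098
grip_force: 30.0
```

Call:
carry_out([
  {"translation": [0, 0, 0.2], "spin": 0},
  {"translation": [0, 0, 0.2], "spin": 0},
  {"translation": [0, 0, 0], "spin": 0},
  {"translation": [0, 0, 0], "spin": 0},
])

```text
t: 10.0
tool_pos: [0.6261, -0.1515, 0.0903]
tool_rot: [1.0, 0.006, 0.0, 0.0]
ft_force: [0.2, 0.3, -0.2]
grip_width: 0.097
grip_force: 30.0
```

Call:
carry_out([
  {"translation": [0, 0, 0.1], "spin": 0},
  {"translation": [0, 0, 0], "spin": 0},
])

```text
t: 10.2
tool_pos: [0.6262, -0.1518, 0.0903]
tool_rot: [1.0, 0.006, 0.0, 0.0]
ft_force: [-3.0, 0.7, 4.7]
grip_width: 0.1
grip_force: 30.0
```

Call:
carry_out([
  {"translation": [0, 0, 0], "spin": 0},
  {"translation": [0, 0, 0], "spin": 0},
  {"translation": [0, 0, 0], "spin": 0},
  {"translation": [0, 0, 0], "spin": 0},
  {"translation": [0, 0, -2], "spin": 0},
  {"translation": [0, 0, -3], "spin": 0},
  {"translation": [0, 0, -4], "spin": 0},
  {"translation": [0, 0, -4], "spin": 0},
  {"translation": [0, 0, 0], "spin": 0},
  {"translation": [0, 0, 0], "spin": 0},
], claw=3)

```text
t: 11.2
tool_pos: [0.6264, -0.1517, 0.2201]
tool_rot: [1.0, 0.006, 0.001, 0.0]
ft_force: [0.7, 0.3, -0.6]
grip_width: 0.323
grip_force: 0.0
```

```bash
python3 - <<'E'
from h import *; from m import *
f=grab('wrist'); P=cloud(f); z=P[...,2]; m=masks(f['pixels'])['green']&(z>.04)&(z<.2)&(P[...,1]<0); q=P[m]
print('green placed ztop',np.percentile(q[:,2],[50,95,99]),rect(q[q[:,2]>.108]),'front',np.percentile(q[:,0],99)); go(.499,.357,.25,1.5)
E
```

```text
green placed ztop [0.11780551 0.11909353 0.11954056] (array([ 628.7, -150.9]), array([109.7,   6.6]), 0.9) front 0.6799757348311531
now [ 625.5 -151.2  218.2] phi 0.7 dtool cm [-12.02 -50.98  -3.14] spin -0.8
```

Call:
carry_out([
  {"translation": [-1, -4.25, -0.5], "spin": 0},
  {"translation": [-1, -4.25, -0.5], "spin": 0},
  {"translation": [-1, -4.25, -0.5], "spin": 0},
  {"translation": [-1, -4.25, -0.5], "spin": 0},
  {"translation": [-1, -4.25, 0], "spin": 0},
  {"translation": [-1, -4.25, 0], "spin": 0},
  {"translation": [-1, -4.25, 0], "spin": 0},
  {"translation": [-1, -4.25, 0], "spin": 0},
  {"translation": [-1, -4.25, 0], "spin": 0},
  {"translation": [-1, -4.25, 0], "spin": 0},
  {"translation": [-1, -4.25, 0], "spin": 0},
  {"translation": [-1.1, -4.2, 0], "spin": -0.8},
  {"translation": [0, 0, 4], "spin": 0},
  {"translation": [0, 0, 4], "spin": 0},
  {"translation": [0, 0, 0], "spin": 0},
  {"translation": [0, 0, 0], "spin": 0},
  {"translation": [0, 0, 0], "spin": 0},
], claw=3.4)

```text
t: 12.95
tool_pos: [0.4998, 0.3567, 0.161]
tool_rot: [1.0, 0.013, 0.001, -0.001]
ft_force: [-0.6, 0.1, 1.3]
grip_width: 0.359
grip_force: 0.0
```

```bash
python3 - <<'E'
from h import *; from m import *
f=grab('wrist'); M=masks(f['pixels'])['orange']; P=cloud(f); v,u=np.nonzero(M)
q=P[M]; q=q[(q[:,2]>.102)&(q[:,2]<.12)]; print('orange',rect(q),len(q),np.percentile(q[:,0],[1,99])); go(.4985,.357,.0795,1.5)
E
```

```text
orange (array([504.3, 356.9]), array([113.2,   8.9]), 1.3) 1237 [0.45018752 0.55636665]
now [500.1 356.9 161.6] phi 1.5 dtool cm [-0.19 -0.01  8.21] spin -0.0
```

Call:
carry_out([
  {"translation": [0.1, 0.05, 2.5], "spin": 0},
  {"translation": [0, 0, 2.5], "spin": 0},
  {"translation": [0, 0, 2], "spin": 0},
  {"translation": [0, 0, 1.1], "spin": 0},
  {"translation": [0, 0, 0], "spin": 0},
])

```text
t: 13.5
tool_pos: [0.4996, 0.3558, 0.0779]
tool_rot: [1.0, 0.013, -0.0, 0.0]
ft_force: [-0.6, -0.3, -0.1]
grip_width: 0.362
grip_force: 0.0
```

Call:
carry_out([
  {"translation": [0, 0, 0], "spin": 0},
  {"translation": [0, 0, 0], "spin": 0},
  {"translation": [0, 0, 0], "spin": 0},
  {"translation": [0, 0, 0], "spin": 0},
  {"translation": [0, 0, 0], "spin": 0},
  {"translation": [0, 0, 0], "spin": 0},
], claw=0.4)

```text
t: 14.1
tool_pos: [0.5004, 0.3564, 0.0793]
tool_rot: [1.0, 0.013, 0.001, -0.0]
ft_force: [-0.5, -1.0, 5.9]
grip_width: 0.097
grip_force: 30.0
```

Call:
carry_out([
  {"translation": [0, 0, -2], "spin": 0},
  {"translation": [0, 0, -3], "spin": 0},
  {"translation": [0, 0, -4], "spin": 0},
  {"translation": [0, 0, -4], "spin": 0},
  {"translation": [0, 0, -4], "spin": 1.5},
  {"translation": [0, 0, 0], "spin": 0},
  {"translation": [0, 0, 0], "spin": 0},
])

```text
t: 14.8
tool_pos: [0.4996, 0.356, 0.248]
tool_rot: [1.0, 0.0, 0.0, -0.0]
ft_force: [-0.5, -0.4, -2.4]
grip_width: 0.098
grip_force: 30.0
```

```bash
python3 - <<'E'
from h import *; from m import *
f=grab('wrist'); M=masks(f['pixels'])['orange']; P=cloud(f); s=f['s']
q=P[M]; q=q[(q[:,2]>s['tool_pos'][2])]; print('orange',rect(q),'front',np.percentile(q[:,0],99.5)-s['tool_pos'][0],np.percentile(q[:,2],98)-s['tool_pos'][2]); go(.6255,-.1013,.25,0)
E
```

```text
orange (array([517.4, 356.9]), array([100.5,   8.7]), 0.4) front 0.06188413836127954 0.02994868951148516
now [498.8 355.6 246.2] phi 0.0 dtool cm [12.66 45.7  -0.36] spin 0.0
```

Call:
carry_out([
  {"translation": [1.05, 3.8, 0], "spin": 0},
  {"translation": [1.05, 3.8, 0], "spin": 0},
  {"translation": [1.05, 3.8, 0], "spin": 0},
  {"translation": [1.05, 3.8, 0], "spin": 0},
  {"translation": [1.05, 3.8, 0], "spin": 0},
  {"translation": [1.05, 3.8, 0], "spin": 0},
  {"translation": [1.05, 3.8, 0], "spin": 0},
  {"translation": [1.05, 3.8, 0], "spin": 0},
  {"translation": [1.05, 3.8, 0], "spin": 0},
  {"translation": [1.05, 3.8, 0], "spin": 0},
  {"translation": [1.05, 3.8, 0], "spin": 0},
  {"translation": [0.95, 3.95, 0], "spin": -0.7},
  {"translation": [0, 0, 3], "spin": 0},
  {"translation": [0, 0, 3], "spin": 0},
  {"translation": [0, 0, 3], "spin": 0},
  {"translation": [0, 0, 1.4], "spin": 0},
  {"translation": [0, 0, 0], "spin": 0},
  {"translation": [0, 0, 0], "spin": 0},
  {"translation": [0, 0, 0], "spin": 0},
])

```text
t: 16.75
tool_pos: [0.6258, -0.1017, 0.146]
tool_rot: [1.0, 0.006, 0.001, 0.001]
ft_force: [0.1, -0.0, -1.1]
grip_width: 0.098
grip_force: 30.0
```

```bash
python3 - <<'E'
from h import *; from m import *
go(.625,-.1015,.09,.7); f=grab('wrist'); P=cloud(f); x,y,z=[P[...,i] for i in range(3)]; go(.625,-.1015,.09,.7)
g=np.ptp(f['pixels'].astype(int),axis=2)<40; m=(z>.056)&(z<.072)&g&(x>.64)&(x<.68)&(y>-.2)&(y<.0); yy=np.sort(y[m]); s=np.split(yy,np.nonzero(np.diff(yy)>.004)[0]+1); print([(round(q.min()*1000,1),round(q.max()*1000,1)) for q in s if len(q)>5])
q=P[masks(f['pixels'])['orange']&(z>.15)]; print(rect(q),np.percentile(q[:,0],99.5))
E
```

```text
now [ 625.8 -101.7  146. ] phi 0.7 dtool cm [-0.1  -0.03  5.6 ] spin 0.0
now [ 625.8 -101.7  146.2] phi 0.7 dtool cm [-0.1  -0.03  5.62] spin 0.0
[(np.float64(-146.6), np.float64(-133.8)), (np.float64(-115.4), np.float64(-108.5)), (np.float64(-91.3), np.float64(-83.6)), (np.float64(-65.5), np.float64(-57.8)), (np.float64(-42.8), np.float64(-33.5))]
(array([ 642.9, -100.6]), array([100.8,   8.7]), 1.0) 0.6773160886357386
```

Call:
carry_out([
  {"translation": [-0.05, 0, 1], "spin": 0},
  {"translation": [0, 0, 1], "spin": 0},
  {"translation": [0, 0, 1], "spin": 0},
  {"translation": [0, 0, 0.8], "spin": 0},
  {"translation": [0, 0, 0.6], "spin": 0},
  {"translation": [0, 0, 0.4], "spin": 0},
  {"translation": [0, 0, 0.2], "spin": 0},
  {"translation": [0, 0, 0.2], "spin": 0},
  {"translation": [0, 0, 0], "spin": 0},
  {"translation": [0, 0, 0], "spin": 0},
])

```text
t: 17.8
tool_pos: [0.6244, -0.1015, 0.0925]
tool_rot: [1.0, 0.006, 0.0, 0.0]
ft_force: [-0.3, 0.2, -0.7]
grip_width: 0.103
grip_force: 30.0
```

Call:
carry_out([
  {"translation": [0, 0, 0.15], "spin": 0},
  {"translation": [0, 0, 0.1], "spin": 0},
  {"translation": [0, 0, 0], "spin": 0},
  {"translation": [0, 0, 0], "spin": 0},
])

```text
t: 18.2
tool_pos: [0.6241, -0.1014, 0.0896]
tool_rot: [1.0, 0.006, -0.0, -0.0]
ft_force: [1.2, -0.3, -1.2]
grip_width: 0.099
grip_force: 30.0
```

Call:
carry_out([
  {"translation": [0, 0, 0.1], "spin": 0},
  {"translation": [0, 0, 0.1], "spin": 0},
  {"translation": [0, 0, 0], "spin": 0},
])

```text
t: 18.5
tool_pos: [0.6243, -0.1018, 0.0894]
tool_rot: [1.0, 0.006, -0.0, 0.0]
ft_force: [-5.3, 0.2, 7.4]
grip_width: 0.101
grip_force: 30.0
```

Call:
carry_out([
  {"translation": [0, 0, 0], "spin": 0},
  {"translation": [0, 0, 0], "spin": 0},
  {"translation": [0, 0, 0], "spin": 0},
  {"translation": [0, 0, 0], "spin": 0},
  {"translation": [0, 0, -2], "spin": 0},
  {"translation": [0, 0, -3], "spin": 0},
  {"translation": [0, 0, -4], "spin": 0},
  {"translation": [0, 0, -4], "spin": 0},
  {"translation": [0, 0, -4], "spin": 0},
  {"translation": [0, 0, -4], "spin": 0},
  {"translation": [-3.5, -2, 0], "spin": 0},
  {"translation": [-3.5, -2, 0], "spin": 0},
  {"translation": [-3.5, -2, 0], "spin": 0},
  {"translation": [-3.5, -2, 0], "spin": 0},
  {"translation": [-3.5, -2, 0], "spin": 0},
  {"translation": [-3.5, -2, 0], "spin": 0},
  {"translation": [0, 0, 0], "spin": 0},
  {"translation": [0, 0, 0], "spin": 0},
], claw=3)

```text
t: 20.3
tool_pos: [0.4127, 0.0161, 0.298]
tool_rot: [1.0, 0.006, 0.001, 0.0]
ft_force: [-0.4, -0.3, 1.2]
grip_width: 0.319
grip_force: 0.0
```

```bash
cat > pot.py <<'E'
from h import *; from m import *
def pot(f):
    P=cloud(f); z=P[...,2]; M=masks(f['pixels'])['purple']&(z>.005)&(z<.2)
    q=P[M]; print('purple n',len(q),'z max %.3f'%np.percentile(q[:,2],98),'all',*rect(q))
    t=q[q[:,2]>.051]; print('top',len(t),*rect(t), 'mean',t.mean(0).round(4)); return q
E
python3 - <<'E'
from pot import *
f=grab('wrist'); save(f,'w6'); q=pot(f); go(.48,.02,.3,0)
P=cloud(f); z=P[...,2]
for k in('green','orange'):
    t=P[masks(f['pixels'])[k]&(z>.1)&(z<.13)&(P[...,1]<0)]; 
    if len(t): print(k,rect(t),np.percentile(t[:,2],95))
E
```

```text
purple n 1984 z max 0.058 all [441.3 -14.8] [53.7 77.1] 12.6
top 1874 [441.3 -14.8] [53.7 77.1] 12.6 mean [ 0.4405 -0.0094  0.0556]
now [413.2  15.8 297.9] phi 0.7 dtool cm [ 6.69 -0.34 -0.21] spin 0.7
green (array([ 598.3, -150.4]), array([ 9.9, 52.8]), 89.2) 0.11908593998223223
orange (array([ 597.1, -100.1]), array([54.9,  9.8]), 0.2) 0.11905324075391555
```

View pics/w6.png

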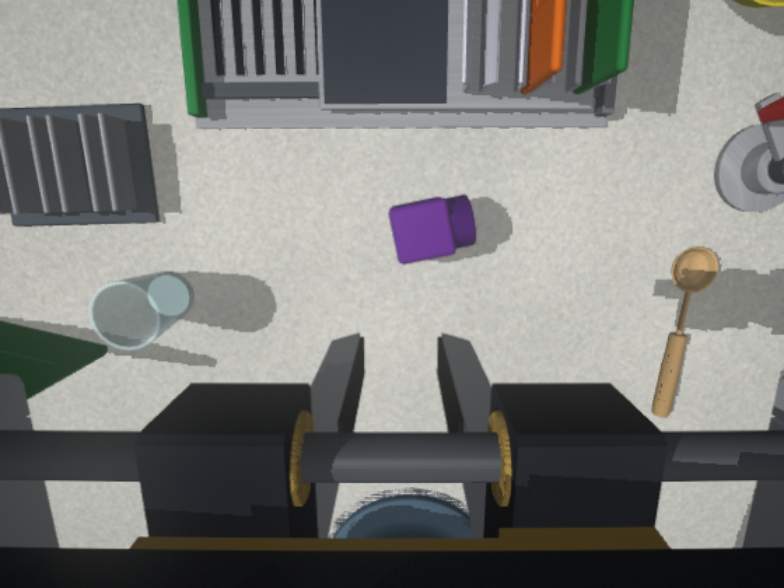

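The pot has been knocked. In this view its body is at (423,230) and its lid at (462,220). Both plates are down in their slots, orange at (545,45) and green at (605,50), with tops at 119 mm. I'll turn the gripper across the pot's lid.

Call:
carry_out([
  {"translation": [1.7, 3, 0], "spin": -8.5},
  {"translation": [0, 0, 0], "spin": -8.5},
  {"translation": [0, 0, 1], "spin": -8.5},
  {"translation": [0, 0, 1], "spin": -8.5},
  {"translation": [0, 0, 1], "spin": -8.5},
  {"translation": [0, 0, 1], "spin": -8.5},
  {"translation": [0, 0, 1], "spin": -8.5},
  {"translation": [0, 0, 1], "spin": -8.5},
  {"translation": [0, 0, 1], "spin": -8.5},
  {"translation": [0, 0, 1], "spin": -8.5},
  {"translation": [0, 0, 1], "spin": -8.5},
  {"translation": [0, 0, 1], "spin": -8.4},
  {"translation": [0, 0, 0], "spin": 0},
  {"translation": [0, 0, 0], "spin": 0},
], claw=8)

```text
t: 21.75
tool_pos: [0.4306, -0.0143, 0.1975]
tool_rot: [0.627, 0.779, -0.0, -0.0]
ft_force: [0.4, 0.4, -0.3]
grip_width: 0.851
grip_force: 0.0
```

```bash
python3 - <<'E'
from pot import *
f=grab('wrist'); save(f,'w7'); q=pot(f); go(.447,-.0433,.01,102.6); print(ctrl.state()['joint_positions'])
E
```

```text
purple n 3312 z max 0.057 all [440.8 -13.8] [53.1 79.2] 11.8
top 3023 [440.8 -13.8] [53.1 79.2] 11.8 mean [ 0.4392 -0.0078  0.0555]
now [430.7 -14.3 198. ] phi 102.4 dtool cm [-3.19  0.96 18.8 ] spin -0.2
[-2.97410663e-01 -3.16847372e-01  2.07338549e+00 -2.07472048e-05
  1.38503291e+00 -5.14365060e-01]
```

View pics/w7.png

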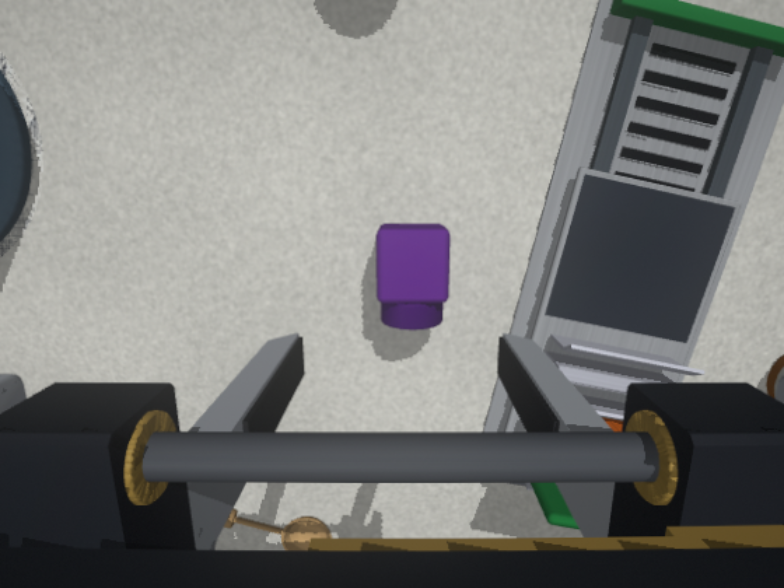

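The pot is aligned with the tool, its body at (412,262) and lid at (412,315), between the fingers at x≈300 and 500. I go back to the lid and down.

Call:
carry_out([
  {"translation": [-1.6, 0.5, 0], "spin": 0},
  {"translation": [-1.5, 0.5, 2], "spin": 0},
  {"translation": [0, 0, 4], "spin": 0},
  {"translation": [0, 0, 4], "spin": 0},
  {"translation": [0, 0, 4], "spin": 0},
  {"translation": [0, 0, 3], "spin": 0},
  {"translation": [0, 0, 1.6], "spin": 0},
  {"translation": [0, 0, 0], "spin": 0},
  {"translation": [0, 0, 0], "spin": 0},
])

```text
t: 22.7
tool_pos: [0.4476, -0.0428, 0.0123]
tool_rot: [0.626, 0.78, 0.0, 0.001]
ft_force: [0.5, -0.1, 1.0]
grip_width: 0.85
grip_force: 0.0
```

Call:
carry_out([
  {"translation": [0, 0, 0], "spin": 0},
  {"translation": [0, 0, 0], "spin": 0},
  {"translation": [0, 0, 0], "spin": 0},
  {"translation": [0, 0, 0], "spin": 0},
  {"translation": [0, 0, 0], "spin": 0},
  {"translation": [0, 0, 0], "spin": 0},
], claw=4.5)

```text
t: 23.3
tool_pos: [0.4469, -0.0421, 0.0121]
tool_rot: [0.625, 0.781, -0.0, 0.0]
ft_force: [-1.6, -1.0, 3.1]
grip_width: 0.505
grip_force: 29.1
```

Call:
carry_out([
  {"translation": [0, 0, -0.5], "spin": 0},
  {"translation": [0, 0, -1], "spin": 0},
  {"translation": [0, 0, -1.5], "spin": 0},
  {"translation": [0, 0, -1.5], "spin": 0},
  {"translation": [0, 0, -1.5], "spin": 0},
  {"translation": [0, 0, -1.5], "spin": 0},
  {"translation": [0, 0, -1.5], "spin": 0},
  {"translation": [0, 0, 0], "spin": 0},
  {"translation": [0, 0, 0], "spin": 0},
  {"translation": [0, 0, 0], "spin": 0},
])

```text
t: 24.3
tool_pos: [0.4459, -0.0416, 0.1008]
tool_rot: [0.625, 0.78, -0.0, -0.001]
ft_force: [0.1, 0.4, -1.3]
grip_width: 0.5
grip_force: 28.3
```

```bash
python3 - <<'E'
from pot import *
f=grab('wrist'); s=f['s']
P=cloud(f); M=masks(f['pixels'])['purple']&(P[...,2]>.005)&(P[...,2]<.3); q=P[M]
Q=R.from_quat(s['tool_rot']).as_matrix(); t=(q-s['tool_pos'])@Q*1000
print('tool',s['tool_pos'],'tool-frame x,z pts'); 
for a in range(-40,90,8):
    w=t[(t[:,0]>=a)&(t[:,0]<a+8)]
    if len(w)>5: print(a,len(w),np.percentile(w[:,2],[5,50,95]).round(1),np.percentile(w[:,1],[2,98]).round(1))
print(s['ft_force'],s['grip_width'],s['torque'])
fs=grab('scene'); c=fs['pixels'][120:270,200:320]; a=cv2.resize(c,None,fx=3,fy=3); b=cv2.resize(f['pixels'],(504,378))
h=np.zeros((450,360+504,3),np.uint8); h[:,:360]=a; h[:378,360:]=b; cv2.imwrite('pics/p8.png',cv2.resize(h[:,:,::-1],(794,414)))
E
```

```text
tool [ 0.44589703 -0.04161096  0.10079647] tool-frame x,z pts
-16 265 [-42.2 -40.  -32.3] [-20.3  17. ]
-8 1086 [-42.2 -39.8 -30.9] [-21.4  20.7]
0 1138 [-42.2 -39.4 -30.5] [-21.1  22.3]
8 1039 [-44.2 -42.6 -37. ] [-24.2  24.7]
16 1612 [-44.8 -43.7 -42.4] [-25.5  26.1]
24 1644 [-44.6 -43.6 -42.3] [-25.4  26.3]
32 1708 [-44.5 -43.4 -42.1] [-25.5  26.1]
40 1783 [-44.4 -43.3 -41.9] [-25.6  26.2]
48 1799 [-44.3 -43.2 -41.9] [-25.6  25.9]
56 1893 [-44.2 -43.1 -41.8] [-25.6  26.1]
64 884 [-43.2 -41.8 -39. ] [-24.5  24.9]
[ 0.05293551  0.38143937 -1.28555278] 0.4997273073638517 [-0.03865969 -0.08118963 -0.00477067]
```

View pics/p8.png

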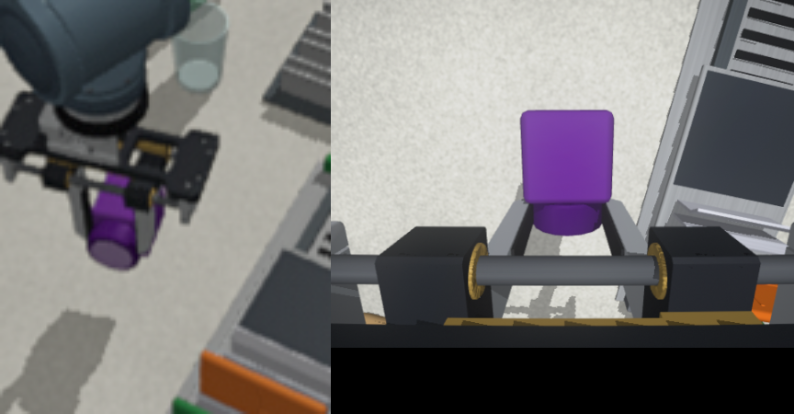

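The pot is held rigidly by its lid, still horizontal, with body and base ahead of the tool at (567,155). I have to turn it base-down by pushing its base edge against a fixed low ledge. I'll check the height profile of the trolley's near side for one.

```bash
python3 - <<'E'
from h import *
for n in('w1','w4','top0'):
    P=np.load(n+'.npz')['P']; x,y,z=[P[...,i] for i in range(3)]
    for y0 in (.02,.08,.15):
        print(n,y0,[(int(a*1000),round(float(np.median(z[m])*1000),1)) for a in np.arange(.51,.61,.005) if (m:=(x>a)&(x<a+.005)&(abs(y-y0)<.02)).sum()>2])
E
```

```text
w1 0.02 [(510, 0.1), (515, 0.2), (520, 0.1), (525, -0.0), (530, 0.1), (535, 0.4), (540, 3.2), (545, 3.3), (550, 3.3), (555, 17.9), (560, 18.5), (565, 18.6), (570, 18.4), (575, 18.6), (580, 18.4), (585, 18.3), (590, 18.5), (595, 18.5), (600, 18.6), (605, 18.5)]
w1 0.08 [(510, -0.0), (515, 0.1), (520, -0.0), (525, 0.2), (530, 0.1), (535, 0.5), (540, 3.1), (545, 3.2), (550, 3.3), (555, 17.5), (560, 18.2), (565, 18.5), (570, 18.6), (575, 18.5), (580, 18.3), (585, 18.4), (590, 18.2), (595, 18.3), (600, 18.3), (605, 18.4)]
w1 0.15 [(510, 0.2), (515, 0.1), (520, 0.3), (525, 0.4), (530, 0.4), (535, 1.1), (540, 3.4), (545, 3.2), (550, 3.4), (555, 3.2), (560, 3.1), (565, 10.4), (570, 11.1), (575, 11.3), (580, 3.4), (585, 3.2), (590, 4.3), (595, 4.1), (600, 4.4), (605, 4.0)]
w4 0.02 [(510, 0.1), (515, -0.1), (520, -0.1), (525, -0.1), (530, 0.3), (535, 0.2), (540, 3.2), (545, 2.8), (550, 3.2), (555, 17.9), (560, 18.1), (565, 18.4), (570, 18.1), (575, 18.3), (580, 18.3), (585, 18.2), (590, 18.3), (595, 18.0), (600, 18.5), (605, 18.6)]
w4 0.08 [(510, 0.2), (515, -0.1), (520, -0.1), (525, 0.2), (53
[... 534 characters left out ...]
, (540, 3.9), (545, 3.2), (550, 15.0), (555, 17.9), (560, 17.7), (565, 15.8), (570, 18.8), (575, 21.3), (580, 18.8), (585, 19.5), (590, 20.2), (595, 20.5), (600, 18.3), (605, 18.5)]
top0 0.08 [(510, -0.9), (515, -0.5), (520, 1.1), (525, -0.2), (530, 0.1), (535, 5.7), (540, 4.6), (545, 4.4), (550, 16.1), (555, 18.4), (560, 19.9), (565, 16.3), (570, 19.1), (575, 19.5), (580, 17.3), (585, 17.7), (590, 17.0), (595, 16.5), (600, 18.5), (605, 18.3)]
top0 0.15 [(510, 0.7), (515, 1.2), (520, 0.5), (525, 0.0), (530, 2.1), (535, 3.6), (540, 3.2), (545, 0.9), (550, 3.6), (555, 4.2), (560, 3.9), (565, 12.5), (570, 13.3), (575, 9.7), (580, 2.8), (585, 5.9), (590, 3.2), (595, 6.2), (600, 1.3), (605, 4.6)]
```

The deck edge at x≈0.555, z 12–18 mm, is a usable ledge. The lid is too short for the pads to pivot there, so I'll turn the pot to face the deck, set it down, and regrip it on its flat body.

Call:
carry_out([
  {"translation": [0, 0, -1], "spin": 8.5},
  {"translation": [0, 0, 0], "spin": 8.5},
  {"translation": [0, 0, 0], "spin": 8.5},
  {"translation": [0, 0, 0], "spin": 8.5},
  {"translation": [0, 0, 0], "spin": 8.5},
  {"translation": [0, 0, 0], "spin": 8.5},
  {"translation": [0, 0, 0], "spin": 8.5},
  {"translation": [0, 0, 0], "spin": 8.5},
  {"translation": [0, 0, 0], "spin": 8.5},
  {"translation": [0, 0, 0], "spin": 8.5},
  {"translation": [0, 0, 0], "spin": 8.5},
  {"translation": [0, 0, 0], "spin": 8.2},
  {"translation": [0, -4, 0], "spin": 0},
  {"translation": [0, -4, 0], "spin": 0},
  {"translation": [0, 0, 0], "spin": 0},
  {"translation": [0, 0, 0], "spin": 0},
])

```text
t: 26.0
tool_pos: [0.4448, 0.0387, 0.1111]
tool_rot: [1.0, 0.009, -0.001, 0.0]
ft_force: [0.6, -0.1, -1.1]
grip_width: 0.506
grip_force: 28.4
```

Call:
carry_out([
  {"translation": [0, 0, 3], "spin": 0},
  {"translation": [0, 0, 2.5], "spin": 0},
  {"translation": [0, 0, 2], "spin": 0},
  {"translation": [0, 0, 1], "spin": 0},
  {"translation": [0, 0, 0.7], "spin": 0},
  {"translation": [0, 0, 0.4], "spin": 0},
  {"translation": [0, 0, 0.2], "spin": 0},
  {"translation": [0, 0, 0], "spin": 0},
  {"translation": [0, 0, 0], "spin": 0},
])

```text
t: 26.9
tool_pos: [0.446, 0.038, 0.0143]
tool_rot: [1.0, 0.008, 0.001, 0.0]
ft_force: [-0.3, -0.6, -1.8]
grip_width: 0.501
grip_force: 28.3
```

Call:
carry_out([
  {"translation": [0, 0, 0.2], "spin": 0},
  {"translation": [0, 0, 0], "spin": 0},
])

```text
t: 27.1
tool_pos: [0.4459, 0.038, 0.0121]
tool_rot: [1.0, 0.008, 0.001, 0.0]
ft_force: [-0.2, -0.7, 0.2]
grip_width: 0.5
grip_force: 28.7
```

Call:
carry_out([
  {"translation": [0, 0, 0], "spin": 0},
  {"translation": [0, 0, 0], "spin": 0},
  {"translation": [0, 0, 0], "spin": 0},
  {"translation": [0, 0, 0], "spin": 0},
  {"translation": [0, 0, 0], "spin": 0},
  {"translation": [0, 0, -2], "spin": 0},
  {"translation": [0, 0, -4], "spin": 0},
  {"translation": [0, 0, -4], "spin": 0},
  {"translation": [0, 0, -4], "spin": 0},
  {"translation": [0, 0, -4], "spin": 0},
  {"translation": [0, 0, 0], "spin": 0},
  {"translation": [0, 0, 0], "spin": 0},
], claw=8)

```text
t: 28.3
tool_pos: [0.4458, 0.038, 0.1923]
tool_rot: [1.0, 0.008, 0.001, 0.0]
ft_force: [0.7, -0.4, -1.0]
grip_width: 0.852
grip_force: 0.0
```

```bash
python3 - <<'E'
from pot import *
f=grab('wrist'); q=pot(f); t=q[q[:,2]>.05]; print('x',np.percentile(t[:,0],[.5,99.5])); go(.466,.04,.015,.7)
E
```

```text
purple n 3514 z max 0.058 all [474.   39.1] [77.2 54.2] 1.0
top 3249 [474.   39.1] [77.2 54.2] 1.0 mean [0.4809 0.0393 0.0555]
x [0.43611031 0.51270108]
now [444.8  38.2 190.8] phi 0.9 dtool cm [ 2.14 -0.15 17.58] spin 0.2
```

Call:
carry_out([
  {"translation": [1.85, 0, 2], "spin": 0},
  {"translation": [0, 0, 4], "spin": 0},
  {"translation": [0, 0, 4], "spin": 0},
  {"translation": [0, 0, 4], "spin": 0},
  {"translation": [0, 0, 2.5], "spin": 0},
  {"translation": [0, 0, 1.1], "spin": 0},
  {"translation": [0, 0, 0], "spin": 0},
  {"translation": [0, 0, 0], "spin": 0},
])

```text
t: 29.15
tool_pos: [0.4643, 0.0384, 0.0161]
tool_rot: [1.0, 0.008, 0.0, 0.0]
ft_force: [-1.0, 0.7, 0.1]
grip_width: 0.852
grip_force: 0.0
```

Call:
carry_out([
  {"translation": [0, 0, 0], "spin": 0},
  {"translation": [0, 0, 0], "spin": 0},
  {"translation": [0, 0, 0], "spin": 0},
  {"translation": [0, 0, 0], "spin": 0},
  {"translation": [0, 0, 0], "spin": 0},
], claw=5.2)

```text
t: 29.65
tool_pos: [0.4645, 0.0383, 0.0165]
tool_rot: [1.0, 0.008, 0.001, 0.0]
ft_force: [-0.8, -0.2, 4.2]
grip_width: 0.591
grip_force: 30.0
```

Call:
carry_out([
  {"translation": [0, 0, -0.75], "spin": 0},
  {"translation": [0, 0, -0.75], "spin": 0},
  {"translation": [1, 0, 0], "spin": 0},
  {"translation": [1, 0, 0], "spin": 0},
  {"translation": [1, 0, 0], "spin": 0},
  {"translation": [0.6, 0, 0], "spin": 0},
  {"translation": [0, 0, 0], "spin": 0},
  {"translation": [0, 0, 0], "spin": 0},
])

```text
t: 30.45
tool_pos: [0.4996, 0.039, 0.0303]
tool_rot: [1.0, 0.008, -0.001, -0.0]
ft_force: [-0.4, 0.2, -2.0]
grip_width: 0.589
grip_force: 30.0
```

Call:
carry_out([
  {"translation": [0.3, 0, 0], "spin": 0},
  {"translation": [0.2, 0, 0], "spin": 0},
  {"translation": [0.2, 0, 0], "spin": 0},
  {"translation": [0, 0, 0], "spin": 0},
  {"translation": [0, 0, 0], "spin": 0},
])

```text
t: 30.95
tool_pos: [0.5054, 0.0392, 0.0302]
tool_rot: [1.0, 0.008, -0.002, -0.0]
ft_force: [-5.9, -0.1, 1.5]
grip_width: 0.59
grip_force: 30.0
```

Call:
carry_out([
  {"translation": [0.2, 0, -0.2], "spin": 0},
  {"translation": [0.2, 0, -0.2], "spin": 0},
  {"translation": [0.2, 0, -0.2], "spin": 0},
  {"translation": [0, 0, 0], "spin": 0},
  {"translation": [0, 0, 0], "spin": 0},
])

```text
t: 31.45
tool_pos: [0.5128, 0.0393, 0.0366]
tool_rot: [1.0, 0.008, -0.0, -0.0]
ft_force: [-4.8, 0.7, -3.3]
grip_width: 0.595
grip_force: 30.0
```

```bash
cat > tilt.py <<'E'
from pot import *
f=grab('wrist'); s=f['s']; P=cloud(f); M=masks(f['pixels'])['purple']&(P[...,2]>.02)&(P[...,2]<.2)&(abs(P[...,1]-s['tool_pos'][1])<.018); q=P[M]
p=s['tool_pos']; print('tool',p.round(4),s['ft_force'].round(1))
for a in np.arange(p[0]-.02,p[0]+.09,.008):
    w=q[(q[:,0]>=a)&(q[:,0]<a+.008)]
    if len(w)>5: print('x%+.0f'%((a+.004-p[0])*1000),'z %.1f'%(np.median(w[:,2])*1000),len(w))
E
python3 tilt.py
```

```text
tool [0.5128 0.0393 0.0366] [-4.8  0.7 -3.3]
x-16 z 74.3 889
x-8 z 75.2 716
x+0 z 76.1 993
x+8 z 75.1 1010
x+16 z 74.0 1039
x+24 z 73.0 1064
x+32 z 72.0 1098
x+40 z 70.9 1072
x+48 z 69.2 532
```

Call:
carry_out([
  {"translation": [0.33, 0, -0.3], "spin": 0},
  {"translation": [0.33, 0, -0.3], "spin": 0},
  {"translation": [0.34, 0, -0.27], "spin": 0},
  {"translation": [0.3, 0, -0.2], "spin": 0},
  {"translation": [0.3, 0, -0.18], "spin": 0},
  {"translation": [0.3, 0, -0.15], "spin": 0},
  {"translation": [0, 0, 0], "spin": 0},
  {"translation": [0, 0, 0], "spin": 0},
])

```text
t: 32.3
tool_pos: [0.5323, 0.0394, 0.0509]
tool_rot: [1.0, 0.008, 0.0, 0.0]
ft_force: [-0.1, -1.1, -1.3]
grip_width: 0.594
grip_force: 30.0
```

```bash
python3 tilt.py
```

```text
tool [0.5323 0.0394 0.0509] [-0.1 -1.1 -1.3]
x-16 z 90.3 997
x-8 z 90.5 760
x+0 z 90.0 1052
x+8 z 87.8 1043
x+16 z 85.7 1039
x+24 z 83.5 1080
x+32 z 81.4 1066
x+40 z 79.1 1048
x+48 z 76.3 179
```

The pot slipped over the edge at 15° because I rose too fast. I back off, lower, and push again while rising more slowly.

Call:
carry_out([
  {"translation": [-1.2, 0, 0], "spin": 0},
  {"translation": [-1.2, 0, 0], "spin": 0},
  {"translation": [0, 0, 0.6], "spin": 0},
  {"translation": [0, 0, 0.4], "spin": 0},
  {"translation": [0.3, 0, 0], "spin": 0},
  {"translation": [0.3, 0, 0], "spin": 0},
  {"translation": [0.3, 0, -0.1], "spin": 0},
  {"translation": [0.3, 0, -0.15], "spin": 0},
  {"translation": [0.3, 0, -0.15], "spin": 0},
  {"translation": [0, 0, 0], "spin": 0},
])

```text
t: 33.35
tool_pos: [0.5227, 0.0393, 0.0447]
tool_rot: [1.0, 0.008, -0.001, 0.0]
ft_force: [-1.9, -0.2, 0.8]
grip_width: 0.592
grip_force: 30.0
```

```bash
python3 tilt.py
```

```text
tool [0.5227 0.0393 0.0447] [-1.9 -0.2  0.8]
x-16 z 84.2 997
x-8 z 84.3 757
x+0 z 83.9 1053
x+8 z 81.6 1034
x+16 z 79.4 1049
x+24 z 77.4 1057
x+32 z 75.0 1090
x+40 z 72.8 1053
x+48 z 69.8 180
```

Call:
carry_out([
  {"translation": [-1, 0, 0], "spin": 0},
  {"translation": [0, 0, 0.6], "spin": 0},
  {"translation": [0.3, 0, 0], "spin": 0},
  {"translation": [0.3, 0, 0], "spin": 0},
  {"translation": [0.3, 0, 0], "spin": 0},
  {"translation": [0.3, 0, 0], "spin": 0},
  {"translation": [0.3, 0, -0.1], "spin": 0},
  {"translation": [0, 0, 0], "spin": 0},
])

```text
t: 34.2
tool_pos: [0.5257, 0.0394, 0.0402]
tool_rot: [1.0, 0.008, -0.004, 0.0]
ft_force: [-11.5, -0.6, 10.5]
grip_width: 0.591
grip_force: 30.0
```

```bash
python3 tilt.py
```

```text
tool [0.5257 0.0394 0.0402] [-11.5  -0.6  10.5]
x-16 z 80.4 1070
x-8 z 80.7 763
x+0 z 79.4 1080
x+8 z 76.7 1064
x+16 z 73.9 1047
x+24 z 71.2 1041
x+32 z 68.6 1090
x+40 z 65.7 999
```

Call:
carry_out([
  {"translation": [0.2, 0, -0.2], "spin": 0},
  {"translation": [0.3, 0, -0.2], "spin": 0},
  {"translation": [0.3, 0, -0.15], "spin": 0},
  {"translation": [0.3, 0, -0.15], "spin": 0},
  {"translation": [0, 0, 0], "spin": 0},
])

```text
t: 34.75
tool_pos: [0.5387, 0.0397, 0.0465]
tool_rot: [1.0, 0.008, -0.001, -0.0]
ft_force: [-4.9, 0.2, -1.5]
grip_width: 0.591
grip_force: 30.0
```

```bash
python3 tilt.py
```

```text
tool [0.5387 0.0397 0.0465] [-4.9  0.2 -1.5]
x-16 z 88.8 1107
x-8 z 88.0 922
x+0 z 84.9 1149
x+8 z 80.6 1103
x+16 z 76.2 1055
x+24 z 71.9 1032
x+32 z 67.7 1025
x+40 z 63.9 327
```

Call:
carry_out([
  {"translation": [0.3, 0, -0.15], "spin": 0},
  {"translation": [0.3, 0, -0.15], "spin": 0},
  {"translation": [0.3, 0, -0.1], "spin": 0},
  {"translation": [0.3, 0, -0.1], "spin": 0},
  {"translation": [0.3, 0, -0.1], "spin": 0},
  {"translation": [0.2, 0, 0], "spin": 0},
  {"translation": [0, 0, 0], "spin": 0},
])

```text
t: 35.5
tool_pos: [0.5578, 0.0396, 0.0537]
tool_rot: [1.0, 0.008, 0.002, 0.0]
ft_force: [-0.1, 0.4, -1.1]
grip_width: 0.591
grip_force: 30.0
```

```bash
python3 tilt.py
```

```text
tool [0.5578 0.0396 0.0537] [-0.1  0.4 -1.1]
x-16 z 97.4 1142
x-8 z 95.9 1043
x+0 z 91.1 1201
x+8 z 85.5 1115
x+16 z 79.9 1071
x+24 z 74.2 1028
x+32 z 68.9 755
```

Call:
carry_out([
  {"translation": [-1.3, 0, 0], "spin": 0},
  {"translation": [-1.2, 0, 0], "spin": 0},
  {"translation": [0, 0, 0.8], "spin": 0},
  {"translation": [0.3, 0, 0], "spin": 0},
  {"translation": [0.3, 0, 0], "spin": 0},
  {"translation": [0.3, 0, 0], "spin": 0},
  {"translation": [0.3, 0, 0], "spin": 0},
  {"translation": [0.2, 0, 0], "spin": 0},
  {"translation": [0, 0, 0], "spin": 0},
])

```text
t: 36.45
tool_pos: [0.5453, 0.0396, 0.0447]
tool_rot: [1.0, 0.008, 0.0, 0.0]
ft_force: [-0.2, 0.1, -1.7]
grip_width: 0.596
grip_force: 30.0
```

Call:
carry_out([
  {"translation": [0.3, 0, 0], "spin": 0},
  {"translation": [0.2, 0, 0], "spin": 0},
  {"translation": [0.2, 0, 0], "spin": 0},
  {"translation": [0, 0, 0], "spin": 0},
])

```text
t: 36.85
tool_pos: [0.5507, 0.0398, 0.0448]
tool_rot: [1.0, 0.008, -0.002, -0.0]
ft_force: [-5.6, -0.3, 4.1]
grip_width: 0.593
grip_force: 30.0
```

```bash
python3 tilt.py
```

```text
tool [0.5507 0.0398 0.0448] [-5.6 -0.3  4.1]
x-16 z 90.0 1197
x-8 z 87.7 1071
x+0 z 82.2 1231
x+8 z 75.5 1152
x+16 z 68.9 1079
x+24 z 62.0 997
x+32 z 57.1 514
```

Call:
carry_out([
  {"translation": [0.3, 0, -0.1], "spin": 0},
  {"translation": [0.3, 0, -0.05], "spin": 0},
  {"translation": [0.3, 0, -0.05], "spin": 0},
  {"translation": [0.3, 0, -0.05], "spin": 0},
  {"translation": [0.3, 0, 0], "spin": 0},
  {"translation": [0, 0, 0], "spin": 0},
])

```text
t: 37.5
tool_pos: [0.566, 0.0402, 0.0466]
tool_rot: [1.0, 0.008, -0.001, -0.0]
ft_force: [-5.0, 0.2, -0.5]
grip_width: 0.597
grip_force: 30.0
```

```bash
python3 tilt.py
```

```text
tool [0.566  0.0402 0.0466] [-5.   0.2 -0.5]
x-16 z 94.0 1166
x-8 z 90.5 1234
x+0 z 82.0 1350
x+8 z 72.7 1195
x+16 z 63.0 1059
x+24 z 55.1 612
x+32 z 180.7 43
```

Call:
carry_out([
  {"translation": [0.3, 0, 0], "spin": 0},
  {"translation": [0.3, 0, 0], "spin": 0},
  {"translation": [0.3, 0, 0], "spin": 0},
  {"translation": [0.3, 0, 0], "spin": 0},
  {"translation": [0.3, 0, 0], "spin": 0},
  {"translation": [0, 0, 0], "spin": 0},
])

```text
t: 38.15
tool_pos: [0.5827, 0.0402, 0.0475]
tool_rot: [1.0, 0.008, 0.001, 0.0]
ft_force: [-3.3, 0.6, 0.9]
grip_width: 0.593
grip_force: 30.0
```

```bash
python3 tilt.py
```

```text
tool [0.5827 0.0402 0.0475] [-3.3  0.6  0.9]
x-16 z 96.9 1143
x-8 z 92.1 1353
x+0 z 80.5 1481
x+8 z 67.1 1231
x+16 z 54.9 834
x+24 z 181.2 50
x+32 z 182.0 29
```

Call:
carry_out([
  {"translation": [0.3, 0, 0], "spin": 0},
  {"translation": [0.3, 0, 0], "spin": 0},
  {"translation": [0.3, 0, 0], "spin": 0},
  {"translation": [0.3, 0, 0], "spin": 0},
  {"translation": [0.3, 0, 0], "spin": 0},
  {"translation": [0, 0, 0], "spin": 0},
])

```text
t: 38.8
tool_pos: [0.5976, 0.0404, 0.0475]
tool_rot: [1.0, 0.008, 0.001, 0.0]
ft_force: [-1.1, -0.8, 2.6]
grip_width: 0.594
grip_force: 30.0
```

```bash
python3 tilt.py; python3 - <<'E'
from h import *
f=grab('wrist'); save(f,'w9',1); fs=grab('scene'); cv2.imwrite('pics/s9.png',np.hstack([cv2.resize(f['pixels'],(440,330)),cv2.resize(fs['pixels'][120:260,220:370],(354,330))])[:,:,::-1])
E
```

```text
tool [0.5976 0.0404 0.0475] [-1.1 -0.8  2.6]
x-16 z 96.9 1143
x-8 z 92.2 1359
x+0 z 80.4 1484
x+8 z 66.7 1225
x+16 z 54.6 806
x+24 z 181.2 36
x+32 z 182.0 45
```

View pics/s9.png

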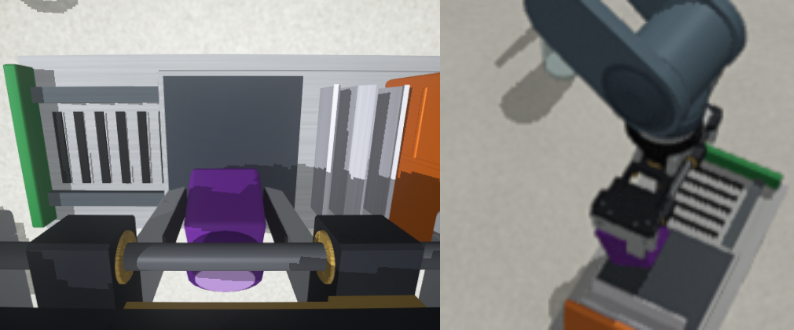

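The left half shows the pot at about 59°, with its base on the tray near (225,200) and its lid leaning back at (225,275). The right half shows it over the near tray edge. It now drags along the tray, so I move it to the middle and press it down to stand it up.

Call:
carry_out([
  {"translation": [0.6, 0.1, 0], "spin": 0},
  {"translation": [0.6, 0.1, 0], "spin": 0},
  {"translation": [0.6, 0.1, 0], "spin": 0},
  {"translation": [0.4, 0, 0.1], "spin": 0},
  {"translation": [0.2, 0, 0.2], "spin": 0},
  {"translation": [0.1, 0, 0.2], "spin": 0},
  {"translation": [0, 0, 0], "spin": 0},
])

```text
t: 39.65
tool_pos: [0.6245, 0.0375, 0.0437]
tool_rot: [1.0, 0.008, 0.003, 0.0]
ft_force: [0.0, -0.3, 6.4]
grip_width: 0.59
grip_force: 30.0
```

```bash
python3 tilt.py
```

```text
tool [0.6245 0.0375 0.0437] [ 0.  -0.3  6.4]
x-16 z 95.8 1068
x-8 z 89.7 1454
x+0 z 75.0 1642
x+8 z 56.7 1269
x+16 z 45.5 198
x+24 z 177.9 98
```

Call:
carry_out([
  {"translation": [0.1, 0, 0.2], "spin": 0},
  {"translation": [0.1, 0, 0.2], "spin": 0},
  {"translation": [0.1, 0, 0.2], "spin": 0},
  {"translation": [0.1, 0, 0.2], "spin": 0},
  {"translation": [0, 0, 0], "spin": 0},
])

```text
t: 40.2
tool_pos: [0.6318, 0.0375, 0.0383]
tool_rot: [1.0, 0.008, 0.006, 0.0]
ft_force: [4.1, 0.9, 10.7]
grip_width: 0.589
grip_force: 30.0
```

```bash
python3 tilt.py
```

```text
tool [0.6318 0.0375 0.0383] [ 4.1  0.9 10.7]
x-16 z 94.5 670
x-8 z 87.2 1791
x+0 z 68.6 1940
x+8 z 46.6 836
x+24 z 172.6 97
```

Call:
carry_out([
  {"translation": [0, 0, 0.2], "spin": 0},
  {"translation": [0, 0, 0.2], "spin": 0},
  {"translation": [0, 0, 0.2], "spin": 0},
  {"translation": [0, 0, 0], "spin": 0},
])

```text
t: 40.65
tool_pos: [0.6348, 0.0374, 0.0346]
tool_rot: [1.0, 0.008, 0.01, 0.001]
ft_force: [6.4, 1.6, 14.4]
grip_width: 0.59
grip_force: 30.0
```

```bash
python3 tilt.py
```

```text
tool [0.6348 0.0374 0.0346] [ 6.4  1.6 14.4]
x-16 z 92.1 304
x-8 z 86.3 1949
x+0 z 67.6 2290
x+8 z 41.7 575
x+24 z 169.1 93
```

Call:
carry_out([
  {"translation": [0, 0, -0.2], "spin": 0},
  {"translation": [0, 0, -0.1], "spin": 0},
  {"translation": [0, 0, 0], "spin": 0},
])

```text
t: 41.0
tool_pos: [0.6315, 0.0374, 0.0346]
tool_rot: [1.0, 0.008, 0.006, 0.001]
ft_force: [4.5, 0.8, 6.3]
grip_width: 0.591
grip_force: 30.0
```

Call:
carry_out([
  {"translation": [0, 0, 0], "spin": 0},
  {"translation": [0, 0, 0], "spin": 0},
  {"translation": [0, 0, 0], "spin": 0},
  {"translation": [0, 0, 0], "spin": 0},
], claw=6.4)

```text
t: 41.4
tool_pos: [0.6253, 0.038, 0.0303]
tool_rot: [1.0, 0.008, -0.001, -0.0]
ft_force: [0.2, -0.3, 0.7]
grip_width: 0.684
grip_force: 0.0
```

```bash
python3 tilt.py
```

```text
tool [0.6253 0.038  0.0303] [ 0.2 -0.3  0.7]
x+0 z 98.1 205
x+8 z 96.7 1749
x+16 z 69.4 2558
x+32 z 164.3 14
```

The lid top is at 98 mm, so the pot stands upright on the tray. I clear the gripper upward and check.

Call:
carry_out([
  {"translation": [0, 0, 0], "spin": 0},
  {"translation": [0, 0, 0], "spin": 0},
  {"translation": [0, 0, -2], "spin": 0},
  {"translation": [0, 0, -4], "spin": 0},
  {"translation": [0, 0, -4], "spin": 0},
  {"translation": [0, 0, -4], "spin": 0},
  {"translation": [0, 0, -4], "spin": 0},
  {"translation": [0, 0, -4], "spin": 0},
  {"translation": [-3, 3, 0], "spin": 0},
  {"translation": [-3, 3, 0], "spin": 0},
  {"translation": [-3, 3, 0], "spin": 0},
  {"translation": [0, 0, 0], "spin": 0},
  {"translation": [0, 0, 0], "spin": 0},
], claw=7.5)

```text
t: 42.75
tool_pos: [0.5372, -0.0538, 0.2514]
tool_rot: [1.0, 0.007, 0.0, -0.0]
ft_force: [-0.1, 0.1, 0.0]
grip_width: 0.797
grip_force: 0.0
```

```bash
cat > chk.py <<'E'
from pot import *
def chk(f):
    P=cloud(f); z=P[...,2]; M=masks(f['pixels']); q=P[M['purple']&(z>.03)&(z<.12)]
    print('lid',rect(q[q[:,2]>.09]),'all',rect(q),'zmax',np.percentile(q[:,2],98))
    for k in('green','orange'):
        t=P[M[k]&(z>.1)&(z<.13)&(P[...,1]<.2)&(P[...,0]>.5)]
        if len(t)>20: print(k,rect(t),np.percentile(t[:,2],95))
E
python3 - <<'E'
from chk import *
f=grab('wrist'); chk(f); save(f,'w10'); go(.55,-.33,.3,0)
E
```

```text
lid (array([612.7,  37.3]), array([50.2, 51.4]), 82.1) all (array([613.2,  37.3]), array([54.6, 56.3]), 0.6) zmax 0.09949809540408218
green (array([ 624.1, -150.8]), array([98.5,  7.9]), 1.6) 0.11913156384442283
orange (array([624.5, -99.9]), array([103.1,   9.1]), 1.6) 0.11913621188666441
now [537.7 -53.3 251.4] phi 0.9 dtool cm [ 0.81 27.68 -4.86] spin 0.9
```

View pics/w10.png

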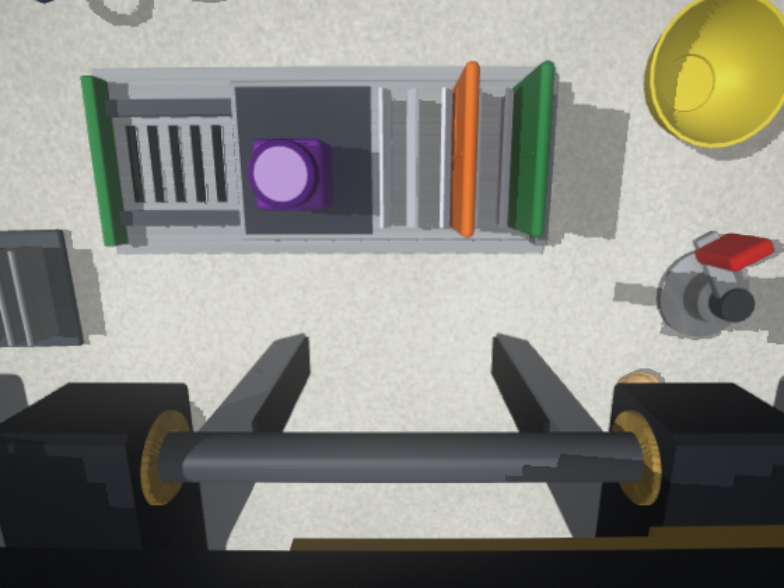

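The pot stands upright at (285,175), wholly on the dark tray (base 585–641 mm in x, 9–65 mm in y). The orange plate (466,150) and green plate (535,150) are seated. The paddle is at (735,251) and the hub cap at (732,305). I move over the crank with the gripper turned along its arm.

Call:
carry_out([
  {"translation": [0, 4, 0], "spin": 0},
  {"translation": [0, 4, 0], "spin": 0},
  {"translation": [0, 4, 0], "spin": 0},
  {"translation": [0, 4, 0], "spin": 0},
  {"translation": [0, 4, 0], "spin": 0},
  {"translation": [-2, 4, 0], "spin": 0},
  {"translation": [-3, 1, 0], "spin": 0},
  {"translation": [-3, 0, 0], "spin": 0},
  {"translation": [0, 0, 0], "spin": 0},
  {"translation": [0, 0, 0], "spin": 0},
], claw=3.4)

```text
t: 43.8
tool_pos: [0.4622, -0.3045, 0.2513]
tool_rot: [1.0, 0.008, 0.0, 0.0]
ft_force: [-0.0, 0.1, 0.5]
grip_width: 0.363
grip_force: 0.0
```

```bash
cat > crank.py <<'E'
from m import *
def crank(f):
    P=cloud(f); x,y,z=[P[...,i] for i in range(3)]; h=cv2.cvtColor(f['pixels'],cv2.COLOR_RGB2HSV).astype(int)
    box=(abs(x-.506)<.12)&(abs(y+.36)<.12)
    m=((h[...,0]<6)|(h[...,0]>172))&(h[...,1]>150)&box&(z>.095)&(z<.115); r=rect(P[m]); print('red',r,m.sum(),P[m][:,2].max())
    g=np.ptp(f['pixels'].astype(int),axis=2)<40
    for lo,hi in((.052,.062),(.028,.038)):
        m=g&(z>lo)&(z<hi)&box; q=P[m]; print('grey z',lo,rect(q),len(q),cv2.minEnclosingCircle((q[:,:2]*1000).astype(np.float32)))
    m=(f['pixels'].max(2)<90)&(z>.05)&(z<.07)&(np.hypot(x-.506,y+.36)<.03); q=P[m]
    if len(q)>10: print('cap',rect(q),len(q))
E
python3 - <<'E'
from crank import *
f=grab('wrist'); crank(f); go(.5575,-.329,.2,121)
E
```

```text
red (array([ 557. , -328.1]), array([12.4, 35.1]), 30.6) 410 0.10348931444060538
grey z 0.052 (array([ 527.7, -343.5]), array([85.8, 30.7]), 32.1) 667 ((527.3544311523438, -342.5461730957031), 43.068450927734375)
grey z 0.028 (array([ 503.9, -358.2]), array([45.4, 48.2]), 27.3) 456 ((505.30133056640625, -357.79669189453125), 24.39142417907715)
cap (array([ 507. , -358.3]), array([30.9, 26.3]), 76.5) 46
now [ 462.5 -304.3  251.3] phi 1.0 dtool cm [9.46 2.63 5.13] spin 60.0
```

Call:
carry_out([
  {"translation": [3.1, 0.9, 0], "spin": 0},
  {"translation": [3.1, 0.9, 0], "spin": 0},
  {"translation": [3.2, 0.9, 0], "spin": -8.5},
  {"translation": [0, 0, 0], "spin": -8.5},
  {"translation": [0, 0, 0], "spin": -8.5},
  {"translation": [0, 0, 0], "spin": -8.5},
  {"translation": [0, 0, 0], "spin": -8.5},
  {"translation": [0, 0, 0], "spin": -8.5},
  {"translation": [0, 0, 0], "spin": -8.5},
  {"translation": [0, 0, 0], "spin": -8.5},
  {"translation": [0, 0, 0], "spin": -8.5},
  {"translation": [0, 0, 0], "spin": -8.5},
  {"translation": [0, 0, 1.5], "spin": -8.5},
  {"translation": [0, 0, 1.5], "spin": -8.5},
  {"translation": [0, 0, 1.5], "spin": -8.5},
  {"translation": [0, 0, 1.5], "spin": -8.5},
  {"translation": [0, 0, 1.5], "spin": -1},
  {"translation": [0, 0, 0], "spin": 0},
  {"translation": [0, 0, 0], "spin": 0},
])

```text
t: 45.75
tool_pos: [0.5562, -0.3299, 0.176]
tool_rot: [0.494, 0.87, 0.0, -0.0]
ft_force: [-0.5, 0.4, 0.7]
grip_width: 0.364
grip_force: 0.0
```

```bash
python3 - <<'E'
from crank import *
f=grab('wrist'); crank(f); save(f,'w11'); go(.557,-.3296,.068,121); print(ctrl.state()['joint_positions'])
E
```

```text
red (array([ 556.8, -327.4]), array([12.3, 34.4]), 30.7) 549 0.10292146405511243
grey z 0.052 (array([ 527.6, -343.6]), array([85.4, 30.6]), 31.9) 863 ((527.9622192382812, -343.8692932128906), 42.875858306884766)
grey z 0.028 (array([ 503.6, -358.5]), array([45.1, 48. ]), 19.9) 565 ((504.78466796875, -357.8158264160156), 24.48514175415039)
cap (array([ 509.4, -352.3]), array([16.5, 30.5]), 49.5) 58
now [ 556.4 -330.2  176.8] phi 120.8 dtool cm [ 0.04  0.08 10.88] spin -0.2
[-7.10580215e-01  2.41206312e-01  1.57052113e+00  4.62507384e-05
  1.32882889e+00 -1.24895009e+00]
```

View pics/w11.png

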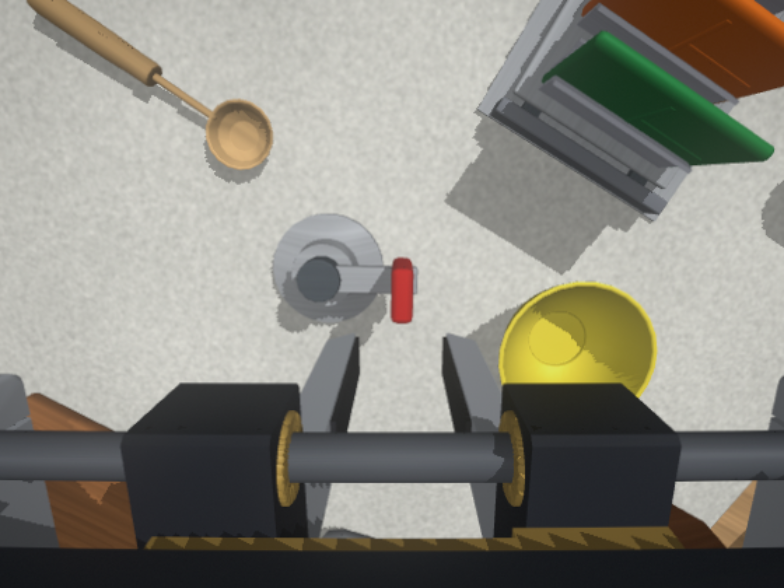

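The paddle at (402,290) lies between the fingers (x≈358 and 443), with the hub at (318,280). The bowl at (578,360) and the spoon are clear. I go down, pinch and check.

Call:
carry_out([
  {"translation": [0.1, 0.2, 3], "spin": 0},
  {"translation": [0, 0, 3], "spin": 0},
  {"translation": [0, 0, 3], "spin": 0},
  {"translation": [0, 0, 1.8], "spin": 0},
  {"translation": [0, 0, 0], "spin": 0},
])

```text
t: 46.3
tool_pos: [0.5557, -0.3273, 0.0659]
tool_rot: [0.494, 0.87, 0.0, -0.002]
ft_force: [0.2, 0.6, 1.2]
grip_width: 0.361
grip_force: 0.0
```

Call:
carry_out([
  {"translation": [0, 0, 0], "spin": 0},
  {"translation": [0, 0, 0], "spin": 0},
  {"translation": [0, 0, 0], "spin": 0},
  {"translation": [0, 0, 0], "spin": 0},
  {"translation": [0, 0, 0], "spin": 0},
], claw=0.8)

```text
t: 46.8
tool_pos: [0.5572, -0.3298, 0.0703]
tool_rot: [0.493, 0.87, -0.001, 0.001]
ft_force: [-4.6, -1.0, 6.0]
grip_width: 0.136
grip_force: 30.0
```

Call:
carry_out([
  {"translation": [-0.83, -0.06, 0], "spin": 8},
  {"translation": [-0.83, -0.06, 0], "spin": 8},
  {"translation": [-0.83, -0.06, 0], "spin": 8},
  {"translation": [-0.83, -0.06, 0], "spin": 8},
  {"translation": [-0.83, -0.06, 0], "spin": 8},
  {"translation": [0, 0, 0], "spin": 0},
])

```text
t: 47.4
tool_pos: [0.5638, -0.3702, 0.0703]
tool_rot: [0.762, 0.648, -0.001, 0.0]
ft_force: [-6.5, -1.2, 7.9]
grip_width: 0.139
grip_force: 30.0
```

```bash
python3 - <<'E'
from h import *
s=ctrl.state(); print(s['tool_pos'],s['ft_force'],s['torque']); go(.506,-.36,.07,0)
E
```

```text
[ 0.56375269 -0.37019606  0.07029457] [-6.49413361 -1.17663821  7.9333185 ] [-0.26052918  1.31829278 -0.02301036]
now [ 563.8 -370.2   70.3] phi 80.7 dtool cm [ 0.08 -5.86  0.04] spin 80.7
```

Call:
carry_out([
  {"translation": [-0.83, -0.12, 0], "spin": 8},
  {"translation": [-0.83, -0.12, 0], "spin": 8},
  {"translation": [-0.83, -0.06, 0], "spin": 8},
  {"translation": [-0.83, -0.06, 0], "spin": 8},
  {"translation": [-0.83, -0.06, 0], "spin": 8},
  {"translation": [-0.83, -0.06, 0], "spin": 8},
  {"translation": [-0.83, -0.06, 0], "spin": 8},
  {"translation": [-0.83, -0.06, 0], "spin": 8},
  {"translation": [-0.83, -0.06, 0], "spin": 8},
  {"translation": [-0.83, -0.06, 0], "spin": 8},
  {"translation": [0, 0, 0], "spin": 0},
])

```text
t: 48.5
tool_pos: [0.5049, -0.4192, 0.0703]
tool_rot: [1.0, 0.007, 0.0, 0.001]
ft_force: [-4.7, 0.2, 7.9]
grip_width: 0.143
grip_force: 30.0
```

Call:
carry_out([
  {"translation": [-0.83, -0.06, 0], "spin": 8},
  {"translation": [-0.83, -0.06, 0], "spin": 8},
  {"translation": [-0.83, -0.06, 0], "spin": 8},
  {"translation": [-0.83, -0.06, 0], "spin": 8},
  {"translation": [-0.83, -0.06, 0], "spin": 8},
  {"translation": [-0.83, -0.06, 0], "spin": 8},
  {"translation": [-0.83, -0.06, 0], "spin": 8},
  {"translation": [0, 0, 0], "spin": 0},
])

```text
t: 49.3
tool_pos: [0.4551, -0.3929, 0.0703]
tool_rot: [0.886, -0.463, 0.0, 0.001]
ft_force: [-5.9, 1.8, 8.2]
grip_width: 0.143
grip_force: 30.0
```

```bash
python3 - <<'E'
from h import *
s=ctrl.state(); print(s['ft_force'],s['torque'],s['joint_positions']); go(.5052,-.3605,.07,0)
E
```

```text
[-5.89283414  1.77362841  8.17360403] [0.51219179 1.11723056 0.0871259 ] [-8.99989425e-01  2.54796348e-01  1.76204247e+00 -1.26385393e-03
  1.12386668e+00  1.63453837e+00]
now [ 455.1 -392.9   70.3] phi -55.2 dtool cm [ 0.2  -5.96  0.02] spin -55.2
```

Call:
carry_out([
  {"translation": [0, 0, 0], "spin": 0},
  {"translation": [0, 0, 0], "spin": 0},
  {"translation": [0, 0, 0], "spin": 0},
  {"translation": [0, 0, -2.5], "spin": 0},
  {"translation": [0, 0, -2.5], "spin": 0},
  {"translation": [0, 0, 0], "spin": -8.5},
  {"translation": [0, 0, 0], "spin": -8.5},
  {"translation": [0, 0, 0], "spin": -8.5},
  {"translation": [0, 0, 0], "spin": -8.5},
  {"translation": [0, 0, 0], "spin": -8.5},
  {"translation": [0, 0, 0], "spin": -8.5},
  {"translation": [0, 0, 0], "spin": -8.5},
  {"translation": [0, 0, 0], "spin": -8.5},
  {"translation": [0, 0, 0], "spin": -8.5},
  {"translation": [0, 0, 0], "spin": -8.5},
  {"translation": [0, 0, 0], "spin": -8.5},
  {"translation": [0, 0, 0], "spin": -8.5},
  {"translation": [0, 0, 0], "spin": -8.5},
  {"translation": [0, 0, 0], "spin": -8.5},
  {"translation": [0, 0, 0], "spin": -8.5},
], claw=3.4)

```text
t: 51.3
tool_pos: [0.4556, -0.3924, 0.1178]
tool_rot: [0.805, 0.593, 0.0, -0.0]
ft_force: [-0.1, -0.3, 0.5]
grip_width: 0.362
grip_force: 0.0
```

Call:
carry_out([
  {"translation": [0, 0, 0], "spin": -8.5},
  {"translation": [0, 0, 0], "spin": -8.5},
  {"translation": [0, 0, 0], "spin": -8.5},
  {"translation": [0, 0, 0], "spin": -8.5},
  {"translation": [0, 0, 0], "spin": -8.5},
  {"translation": [0, 0, 0], "spin": -8.5},
  {"translation": [0, 0, 0], "spin": -1.5},
  {"translation": [0, 0, 0], "spin": 0},
  {"translation": [0, 0, 0], "spin": 0},
])

```text
t: 52.2
tool_pos: [0.4555, -0.3925, 0.118]
tool_rot: [0.463, 0.886, 0.0, -0.0]
ft_force: [0.5, -0.3, 0.7]
grip_width: 0.364
grip_force: 0.0
```

```bash
python3 - <<'E'
from chk import *; from crank import *
f=grab('wrist'); crank(f); go(.5052,-.3605,.07,0); chk(grab('top')); 
E
```

```text
red (array([ 455.6, -391.7]), array([12.2, 34.9]), 34.5) 852 0.10298821756174578
grey z 0.052 (array([ 481.1, -372.9]), array([86.1, 30.6]), 32.7) 1224 ((482.15753173828125, -374.5733642578125), 43.038543701171875)
grey z 0.028 (array([ 505.4, -356.9]), array([44.9, 48.7]), 47.0) 763 ((504.2129211425781, -358.39739990234375), 24.621688842773438)
cap (array([ 503.9, -358.1]), array([30.9, 30.7]), 50.9) 1064
now [ 455.5 -392.5  118.1] phi 124.8 dtool cm [-0.21  5.91  4.81] spin -55.2
lid (array([640.8, 399.4]), array([724.4,  49.2]), 84.6) all (array([638. , 397.4]), array([728.5,  60.6]), 85.1) zmax 0.1032397026203728
green (array([ 625.9, -124.4]), array([116.7,   9. ]), 1.0) 0.12295871822447911
orange (array([625.2, -73.3]), array([116.1,   9. ]), 0.3) 0.12277055155090012
```

The trolley has moved 27 mm for half a turn, and the load is in place. Next is stroke two; the hub is now on the tool's +y side.

Call:
carry_out([
  {"translation": [0.05, 0, 2.5], "spin": 0},
  {"translation": [0, 0, 2.2], "spin": 0},
  {"translation": [0, 0, 0], "spin": 0},
])

```text
t: 52.6
tool_pos: [0.4534, -0.39, 0.0678]
tool_rot: [0.463, 0.886, 0.001, -0.003]
ft_force: [-0.5, -0.0, -0.4]
grip_width: 0.361
grip_force: 0.0
```

Call:
carry_out([
  {"translation": [0, 0, 0], "spin": 0},
  {"translation": [0, 0, 0], "spin": 0},
  {"translation": [0, 0, 0], "spin": 0},
  {"translation": [0, 0, 0], "spin": 0},
  {"translation": [0.83, 0.06, 0], "spin": 8},
  {"translation": [0.83, 0.06, 0], "spin": 8},
  {"translation": [0.83, 0.06, 0], "spin": 8},
  {"translation": [0.83, 0.06, 0], "spin": 8},
  {"translation": [0.83, 0.06, 0], "spin": 8},
  {"translation": [0.83, 0.06, 0], "spin": 8},
  {"translation": [0.83, 0.06, 0], "spin": 8},
  {"translation": [0.83, 0.06, 0], "spin": 8},
  {"translation": [0, 0, 0], "spin": 0},
], claw=0.8)

```text
t: 53.9
tool_pos: [0.4529, -0.329, 0.0727]
tool_rot: [0.862, 0.507, 0.0, 0.001]
ft_force: [-2.1, 2.2, 6.9]
grip_width: 0.14
grip_force: 30.1
```

Call:
carry_out([
  {"translation": [0.83, 0.06, 0], "spin": 8},
  {"translation": [0.83, 0.06, 0], "spin": 8},
  {"translation": [0.83, 0.06, 0], "spin": 8},
  {"translation": [0.83, 0.06, 0], "spin": 8},
  {"translation": [0.83, 0.06, 0], "spin": 8},
  {"translation": [0.83, 0.06, 0], "spin": 8},
  {"translation": [0.83, 0.06, 0], "spin": 8},
  {"translation": [0, 0, 0], "spin": 0},
])

```text
t: 54.7
tool_pos: [0.5007, -0.2993, 0.0727]
tool_rot: [0.999, 0.044, 0.001, 0.001]
ft_force: [0.9, 1.0, 5.6]
grip_width: 0.14
grip_force: 30.1
```

Call:
carry_out([
  {"translation": [0.83, 0.06, 0], "spin": 8},
  {"translation": [0.83, 0.06, 0], "spin": 8},
  {"translation": [0.83, 0.06, 0], "spin": 8},
  {"translation": [0.83, 0.06, 0], "spin": 8},
  {"translation": [0.83, 0.06, 0], "spin": 8},
  {"translation": [0.83, 0.06, 0], "spin": 8},
  {"translation": [0.83, 0.06, 0], "spin": 8},
  {"translation": [0.83, 0.06, 0], "spin": 8},
  {"translation": [0, 0, 0], "spin": 0},
])

```text
t: 55.6
tool_pos: [0.5566, -0.329, 0.0727]
tool_rot: [0.87, -0.493, 0.002, -0.0]
ft_force: [0.1, -0.7, 5.0]
grip_width: 0.142
grip_force: 30.0
```

Call:
carry_out([
  {"translation": [0, 0, 0], "spin": 0},
  {"translation": [0, 0, 0], "spin": 0},
  {"translation": [0, 0, 0], "spin": 0},
  {"translation": [0, 0, -2.5], "spin": 0},
  {"translation": [0, 0, -2.5], "spin": 0},
  {"translation": [0, 0, 0], "spin": -8.5},
  {"translation": [0, 0, 0], "spin": -8.5},
  {"translation": [0, 0, 0], "spin": -8.5},
  {"translation": [0, 0, 0], "spin": -8.5},
  {"translation": [0, 0, 0], "spin": -8.5},
  {"translation": [0, 0, 0], "spin": -8.5},
  {"translation": [0, 0, 0], "spin": -8.5},
  {"translation": [0, 0, 0], "spin": -8.5},
  {"translation": [0, 0, 0], "spin": -8.5},
  {"translation": [0, 0, 0], "spin": -8.5},
  {"translation": [0, 0, 0], "spin": -8.5},
  {"translation": [0, 0, 0], "spin": -8.5},
  {"translation": [0, 0, 0], "spin": -8.5},
  {"translation": [0, 0, 0], "spin": -8.5},
  {"translation": [0, 0, 0], "spin": -8.5},
], claw=3.4)

```text
t: 57.6
tool_pos: [0.5552, -0.3272, 0.1207]
tool_rot: [0.825, 0.565, 0.0, -0.0]
ft_force: [-0.4, -0.8, -0.0]
grip_width: 0.365
grip_force: 0.0
```

Call:
carry_out([
  {"translation": [0, 0, 0], "spin": -8.5},
  {"translation": [0, 0, 0], "spin": -8.5},
  {"translation": [0, 0, 0], "spin": -8.5},
  {"translation": [0, 0, 0], "spin": -8.5},
  {"translation": [0, 0, 0], "spin": -8.5},
  {"translation": [0, 0, 0], "spin": -8.5},
  {"translation": [0, 0, 0], "spin": -1.5},
  {"translation": [0, 0, 0], "spin": 0},
  {"translation": [0, 0, 0], "spin": 0},
])

```text
t: 58.5
tool_pos: [0.5553, -0.3275, 0.121]
tool_rot: [0.494, 0.87, 0.0, -0.0]
ft_force: [0.3, -0.4, 0.5]
grip_width: 0.36
grip_force: 0.0
```

```bash
python3 - <<'E'
from chk import *; from crank import *
f=grab('wrist'); crank(f); go(.5052,-.3605,.07,0); chk(grab('top')); 
E
```

```text
red (array([ 556.6, -327.4]), array([12.3, 35.1]), 30.9) 837 0.10323033666045064
grey z 0.052 (array([ 527.9, -343.4]), array([85.5, 31.2]), 32.4) 1187 ((527.651123046875, -343.1372375488281), 42.83473587036133)
grey z 0.028 (array([ 503.9, -358.4]), array([43.9, 48.4]), 19.7) 715 ((504.9588317871094, -358.05792236328125), 24.48284912109375)
cap (array([ 506.7, -357.4]), array([27.1, 31. ]), 11.8) 257
now [ 555.4 -327.6  121.1] phi 120.8 dtool cm [-0.26 -6.    5.11] spin -59.2
lid (array([658.7, 411.2]), array([697.2,  50.5]), 81.0) all (array([643.1, 411.1]), array([701.1,  59.6]), 83.7) zmax 0.10294253309638436
green (array([626.8, -96.2]), array([118.1,   8.5]), 0.9) 0.12268461900225597
orange (array([625. , -45.6]), array([115.5,   9.1]), 0.3) 0.12164120352044976
```

Call:
carry_out([
  {"translation": [-0.1, 0.1, 2.5], "spin": 0},
  {"translation": [0, 0, 2.5], "spin": 0},
  {"translation": [0, 0, 0], "spin": 0},
])

```text
t: 58.9
tool_pos: [0.5545, -0.326, 0.0672]
tool_rot: [0.493, 0.87, 0.001, -0.004]
ft_force: [-0.8, 0.0, -1.0]
grip_width: 0.362
grip_force: 0.0
```

Call:
carry_out([
  {"translation": [0, 0, 0], "spin": 0},
  {"translation": [0, 0, 0], "spin": 0},
  {"translation": [0, 0, 0], "spin": 0},
  {"translation": [0, 0, 0], "spin": 0},
  {"translation": [-0.83, -0.06, 0], "spin": 8},
  {"translation": [-0.83, -0.06, 0], "spin": 8},
  {"translation": [-0.83, -0.06, 0], "spin": 8},
  {"translation": [-0.83, -0.06, 0], "spin": 8},
  {"translation": [-0.83, -0.06, 0], "spin": 8},
  {"translation": [-0.83, -0.06, 0], "spin": 8},
  {"translation": [-0.83, -0.06, 0], "spin": 8},
  {"translation": [-0.83, -0.06, 0], "spin": 8},
  {"translation": [0, 0, 0], "spin": 0},
], claw=0.8)

```text
t: 60.2
tool_pos: [0.5547, -0.3924, 0.0729]
tool_rot: [0.88, 0.475, -0.001, 0.0]
ft_force: [-5.1, -0.7, 4.3]
grip_width: 0.139
grip_force: 30.0
```

Call:
carry_out([
  {"translation": [-0.83, -0.06, 0], "spin": 8},
  {"translation": [-0.83, -0.06, 0], "spin": 8},
  {"translation": [-0.83, -0.06, 0], "spin": 8},
  {"translation": [-0.83, -0.06, 0], "spin": 8},
  {"translation": [-0.83, -0.06, 0], "spin": 8},
  {"translation": [-0.83, -0.06, 0], "spin": 8},
  {"translation": [-0.83, -0.06, 0], "spin": 8},
  {"translation": [0, 0, 0], "spin": 0},
])

```text
t: 61.0
tool_pos: [0.5059, -0.4191, 0.0729]
tool_rot: [1.0, 0.008, -0.0, 0.001]
ft_force: [-3.7, 0.2, 6.0]
grip_width: 0.141
grip_force: 30.1
```

Call:
carry_out([
  {"translation": [-0.83, -0.06, 0], "spin": 8},
  {"translation": [-0.83, -0.06, 0], "spin": 8},
  {"translation": [-0.83, -0.06, 0], "spin": 8},
  {"translation": [-0.83, -0.06, 0], "spin": 8},
  {"translation": [-0.83, -0.06, 0], "spin": 8},
  {"translation": [-0.83, -0.06, 0], "spin": 8},
  {"translation": [-0.83, -0.06, 0], "spin": 8},
  {"translation": [0, 0, 0], "spin": 0},
])

```text
t: 61.8
tool_pos: [0.4556, -0.3935, 0.0729]
tool_rot: [0.887, -0.462, -0.0, 0.002]
ft_force: [-8.2, -1.0, 7.7]
grip_width: 0.139
grip_force: 30.1
```

Another half turn is done, so I regrasp for the last stroke.

Call:
carry_out([
  {"translation": [0, 0, 0], "spin": 0},
  {"translation": [0, 0, 0], "spin": 0},
  {"translation": [0, 0, 0], "spin": 0},
  {"translation": [0, 0, -2.5], "spin": 0},
  {"translation": [0, 0, -2.5], "spin": 0},
  {"translation": [0, 0, 0], "spin": -8.5},
  {"translation": [0, 0, 0], "spin": -8.5},
  {"translation": [0, 0, 0], "spin": -8.5},
  {"translation": [0, 0, 0], "spin": -8.5},
  {"translation": [0, 0, 0], "spin": -8.5},
  {"translation": [0, 0, 0], "spin": -8.5},
  {"translation": [0, 0, 0], "spin": -8.5},
  {"translation": [0, 0, 0], "spin": -8.5},
  {"translation": [0, 0, 0], "spin": -8.5},
  {"translation": [0, 0, 0], "spin": -8.5},
  {"translation": [0, 0, 0], "spin": -8.5},
  {"translation": [0, 0, 0], "spin": -8.5},
  {"translation": [0, 0, 0], "spin": -8.5},
  {"translation": [0, 0, 0], "spin": -8.5},
  {"translation": [0, 0, 0], "spin": -8.5},
], claw=3.4)

```text
t: 63.8
tool_pos: [0.4568, -0.3922, 0.1208]
tool_rot: [0.805, 0.593, 0.0, -0.0]
ft_force: [0.4, -0.1, -0.9]
grip_width: 0.364
grip_force: 0.0
```

Call:
carry_out([
  {"translation": [0, 0, 0], "spin": -8.5},
  {"translation": [0, 0, 0], "spin": -8.5},
  {"translation": [0, 0, 0], "spin": -8.5},
  {"translation": [0, 0, 0], "spin": -8.5},
  {"translation": [0, 0, 0], "spin": -8.5},
  {"translation": [0, 0, 0], "spin": -8.5},
  {"translation": [0, 0, 0], "spin": -1.5},
  {"translation": [0, 0, 0], "spin": 0},
  {"translation": [0, 0, 0], "spin": 0},
])

```text
t: 64.7
tool_pos: [0.4567, -0.3924, 0.121]
tool_rot: [0.463, 0.886, 0.0, -0.0]
ft_force: [-0.4, 0.7, -0.6]
grip_width: 0.362
grip_force: 0.0
```

```bash
python3 - <<'E'
from chk import *; from crank import *
f=grab('wrist'); crank(f); go(.5052,-.3605,.07,0); chk(grab('top')); 
E
```

```text
red (array([ 455.8, -392.2]), array([13. , 34.5]), 34.5) 830 0.10308860901190695
grey z 0.052 (array([ 481.8, -373.2]), array([85.3, 31.4]), 33.3) 1206 ((480.64410400390625, -371.56842041015625), 42.729061126708984)
grey z 0.028 (array([ 505.4, -356.8]), array([45. , 48.4]), 48.8) 748 ((504.4918212890625, -358.1238708496094), 24.467042922973633)
cap (array([ 504. , -358.2]), array([30.6, 30.7]), 46.7) 1041
now [ 456.6 -392.4  121.1] phi 124.8 dtool cm [-0.15  5.81  5.11] spin -55.2
lid (array([ 603.9, -221.6]), array([732.8,  50.6]), 89.3) all (array([615.1,  88.5]), array([1351.1,   77.5]), 86.0) zmax 0.10375616867455226
green (array([624.7, -69.8]), array([116.4,   8.9]), 0.9) 0.12318094051566275
orange (array([624. , -18.2]), array([  9.3, 116. ]), 90.0) 0.12299552818397297
```

Call:
carry_out([
  {"translation": [0, -0.1, 2.5], "spin": 0},
  {"translation": [0, 0, 2.5], "spin": 0},
  {"translation": [0, 0, 0], "spin": 0},
])

```text
t: 65.1
tool_pos: [0.4538, -0.3907, 0.0675]
tool_rot: [0.463, 0.886, 0.001, -0.003]
ft_force: [0.5, 0.2, -0.8]
grip_width: 0.363
grip_force: 0.0
```

Call:
carry_out([
  {"translation": [0, 0, 0], "spin": 0},
  {"translation": [0, 0, 0], "spin": 0},
  {"translation": [0, 0, 0], "spin": 0},
  {"translation": [0, 0, 0], "spin": 0},
  {"translation": [0.83, 0.06, 0], "spin": 8},
  {"translation": [0.83, 0.06, 0], "spin": 8},
  {"translation": [0.83, 0.06, 0], "spin": 8},
  {"translation": [0.83, 0.06, 0], "spin": 8},
  {"translation": [0.83, 0.06, 0], "spin": 8},
  {"translation": [0.83, 0.06, 0], "spin": 8},
  {"translation": [0.83, 0.06, 0], "spin": 8},
  {"translation": [0.83, 0.06, 0], "spin": 8},
  {"translation": [0, 0, 0], "spin": 0},
], claw=0.8)

```text
t: 66.4
tool_pos: [0.4525, -0.3296, 0.0728]
tool_rot: [0.862, 0.506, -0.001, -0.0]
ft_force: [-4.7, 2.3, 7.7]
grip_width: 0.141
grip_force: 30.1
```

Call:
carry_out([
  {"translation": [0.83, 0.06, 0], "spin": 8},
  {"translation": [0.83, 0.06, 0], "spin": 8},
  {"translation": [0.83, 0.06, 0], "spin": 8},
  {"translation": [0.83, 0.06, 0], "spin": 8},
  {"translation": [0.83, 0.06, 0], "spin": 8},
  {"translation": [0.83, 0.06, 0], "spin": 8},
  {"translation": [0.83, 0.06, 0], "spin": 8},
  {"translation": [0, 0, 0], "spin": 0},
])

```text
t: 67.2
tool_pos: [0.5007, -0.2992, 0.0728]
tool_rot: [0.999, 0.042, 0.0, -0.0]
ft_force: [-2.3, 2.9, 6.7]
grip_width: 0.139
grip_force: 30.2
```

Call:
carry_out([
  {"translation": [0.83, 0.06, 0], "spin": 8},
  {"translation": [0.83, 0.06, 0], "spin": 8},
  {"translation": [0.83, 0.06, 0], "spin": 8},
  {"translation": [0.83, 0.06, 0], "spin": 8},
  {"translation": [0.83, 0.06, 0], "spin": 8},
  {"translation": [0.83, 0.06, 0], "spin": 8},
  {"translation": [0.62, 0.04, 0], "spin": 6},
  {"translation": [0, 0, 0], "spin": 0},
])

```text
t: 68.0
tool_pos: [0.5507, -0.3205, 0.0728]
tool_rot: [0.909, -0.417, 0.001, -0.0]
ft_force: [-1.3, 0.3, 5.7]
grip_width: 0.14
grip_force: 30.2
```

Call:
carry_out([
  {"translation": [0.42, 0.02, 0], "spin": 4},
  {"translation": [0.42, 0.02, 0], "spin": 4},
  {"translation": [0.21, 0.01, 0], "spin": 2},
  {"translation": [0.1, 0, 0], "spin": 1},
  {"translation": [0, 0, 0], "spin": 0},
  {"translation": [0, 0, 0], "spin": 0},
])

```text
t: 68.6
tool_pos: [0.5566, -0.329, 0.0728]
tool_rot: [0.866, -0.501, -0.0, -0.001]
ft_force: [-2.8, 2.8, 6.4]
grip_width: 0.14
grip_force: 30.0
```

Call:
carry_out([
  {"translation": [0.1, 0, 0], "spin": 1},
  {"translation": [0.1, 0, 0], "spin": 1},
  {"translation": [0, 0, 0], "spin": 0},
  {"translation": [0, 0, 0], "spin": 0},
])

```text
t: 69.0
tool_pos: [0.5566, -0.329, 0.0728]
tool_rot: [0.857, -0.515, -0.003, -0.001]
ft_force: [-6.4, 7.9, 10.1]
grip_width: 0.14
grip_force: 30.2
```

The crank is at its stop: the position no longer advances while the force grows. I let go, lift clear and check.

Call:
carry_out([
  {"translation": [-0.15, 0, 0], "spin": -1},
  {"translation": [0, 0, 0], "spin": 0},
])

```text
t: 69.2
tool_pos: [0.5566, -0.329, 0.0728]
tool_rot: [0.861, -0.508, -0.001, -0.001]
ft_force: [-4.3, 3.8, 7.1]
grip_width: 0.143
grip_force: 30.0
```

Call:
carry_out([
  {"translation": [0, 0, 0], "spin": 0},
  {"translation": [0, 0, 0], "spin": 0},
  {"translation": [0, 0, 0], "spin": 0},
  {"translation": [0, 0, -2.5], "spin": 0},
  {"translation": [0, 0, -4], "spin": 0},
  {"translation": [0, 0, -4], "spin": 0},
  {"translation": [0, 0, -4], "spin": 0},
  {"translation": [0, 0, -4], "spin": 0},
  {"translation": [0, -3, 0], "spin": 0},
  {"translation": [0, -3, 0], "spin": 0},
  {"translation": [0, 0, 0], "spin": 0},
  {"translation": [0, 0, 0], "spin": 0},
], claw=3.4)

```text
t: 70.4
tool_pos: [0.6091, -0.3008, 0.2555]
tool_rot: [0.861, -0.508, -0.001, 0.0]
ft_force: [-0.4, -1.0, 0.6]
grip_width: 0.359
grip_force: 0.0
```

```bash
python3 - <<'E'
from chk import *
f=grab('top'); save(f,'top12'); chk(f)
P=cloud(f); x,y,z=[P[...,i] for i in range(3)]; m=(z>.01)&(z<.035)&(f['pixels'].max(2)<75)&(x>.3)&(x<.75)&(y>0)&(y<.25)
c,l,st,ce=cv2.connectedComponentsWithStats(m.astype(np.uint8)); i=1+np.argmax(st[1:,4]); print('tray',rect(P[l==i]))
g=masks(f['pixels'])['green']&(z<.035)&(abs(y-.22)<.03); print('endstop',rect(P[g]))
m=masks(f['pixels'])['purple']&(y>0)&(y<.3)&(abs(x-.61)<.08); print('pot',rect(P[m]),np.percentile(z[m],[5,95])); print(ctrl.state()['tool_pos'])
E
```

```text
lid (array([607.4, 146.8]), array([50.8, 48.3]), 47.3) all (array([638.6, 438.4]), array([646.5,  58.7]), 83.8) zmax 0.103571965270475
green (array([624.9, -41. ]), array([  6.5, 115.9]), 89.8) 0.12261324217538805
orange (array([624.8,   9.5]), array([  9.2, 115.4]), 89.9) 0.12209219134552458
tray (array([621.5, 145.3]), array([127.4, 118.9]), 0.1)
endstop (array([618.6, 222.3]), array([148.2,   8.4]), 0.7)
pot (array([613. , 149.7]), array([68.2, 61.6]), 0.8) [0.02715748 0.10192113]
[ 0.60865489 -0.30117205  0.25552619]
```

View pics/top12.png

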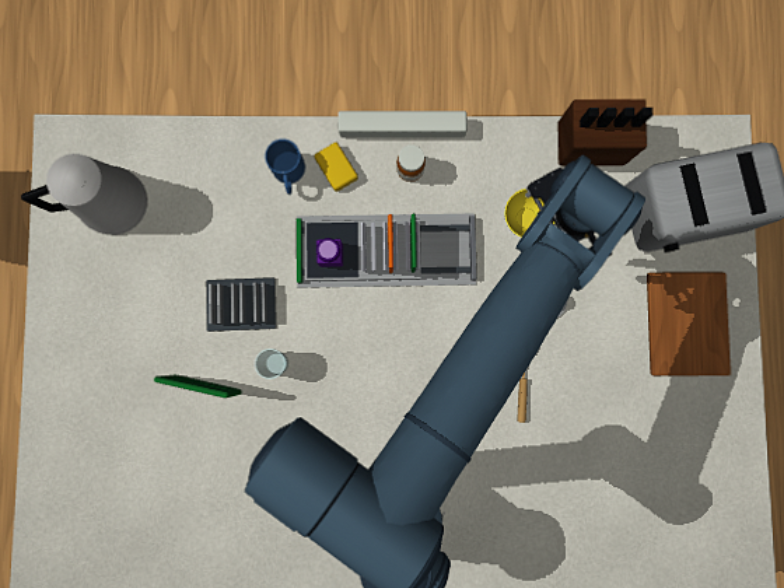

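The top view shows the trolley home against the green stop (tray moved 111 mm, from 34 to 145 mm in y). The pot stands at (328,250), the plates are seated at (390,243) and (413,243), and the stand is empty. The cup (272,363) and what can be seen of the bowl and the spoon have not moved. I'm handing the job in.

```bash
python3 -c "
from cell import ctrl
print(ctrl.close_job())"
```

```text
the job is handed in; nothing more can be done
None
```

Job handed in: both plates (green and orange; no blue one was there) are down in their own slots, the pot is upright on the tray, and the crank is wound two full turns clockwise to its stop with the trolley home.

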